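# Gauge both faces of reference blocks and block them up in a transport tray

### The arm

A 6-joint arm with a two-finger parallel gripper is mounted at the origin on the work surface. World frame = base frame: x ahead of the robot, y to its left, z up, the work surface at z = 0. Lengths are in m, angles in rad, forces in N, time in s.
With the tool pointing down it reaches from about 0.325 to 0.925 m from the base axis. Payload 3.1 kg.
Tool frame: the origin (TCP) lies at the very end of the fingers, on their centre line; the grasp point (between the pads) lies 19 mm behind it; z points along the fingers, y is the line along which they close (so a half turn about z gives the same grasp; the last joint's range is limited). The gripper opens to 85 mm and grips with 20 to 120 N. Pads are 22 mm wide; open, the fingers measure 114 mm over their backs; the gripper's body (76 mm by 85 mm) begins 54 mm behind the grasp point. The pads swing forward as they close: fully open they stand 13 mm farther back than shut.
Start: joints at [1.143, 0.217, 1.613, -0, 1.311, -0.112], TCP at [0.194, 0.594, 0.231] pointing down, gripper open.
Joint ranges: [-2.75, 2.75], [-0.78, 2.1], [0.31, 2.55], [-1.13, 4.27], [0.13, 2.63], [-2.58, 2.58]. Speed limits (rad/s): [2.79, 2.79, 3.14, 3.14, 3.14, 3.14].

### API

Orientations are given as a unit quaternion [x, y, z, w].
In Python, from bench import robot gives the robot as it stands.
- The arm moves only by the shell command python3 -m creep 'ROWS' [FORCE]. ROWS is text: rows parted by semicolons, each of 7 numbers parted by spaces: the opening, from -1 (shut) to 1 (fully open), then the shift along the tool's x, y, z in mm, then the turn, a rotation vector about the tool's x, y, z in degrees. A call has 1 to 5 rows; each row shifts and turns the commanded pose from where the row before left it, along the tool's axes as they then stand; what a row does not reach is not made up. A row lasts 1/10 s, in which the tool goes at most 50 mm and 8.59 degrees, less where a joint would pass 70% of its speed; a pose out of reach is approached as far as the arm can. A call with a gripper value outside its range is refused whole. The fingers move at their own pace and stop on an object; FORCE is the grip in N (left out, the last holds). Time passes only in rows, so rows that do not move let the fingers close. It gives the time, the measured TCP pose, the force, the opening and the grip force at its end, in the units of the state.
- robot.state(): the state, without advancing time (a new reading comes with each control period).
- robot.grab_frame(name): name is "side" or "top" or "wrist"; returns the picture (420x560x3 uint8, blue, green, red); there is no depth.
- robot.get_calibration(name): a dict with "fovy" (degrees; the focal length in pixels is half the picture's height over the tangent of half this angle, whatever the lens; pixels are square), "cx", "cy" (the principal point, pixels), "k1" (the pictures are not rectified: a ray, as slopes to the right and down, at radius r is drawn at 1 + k1 r^2 times it, then the intrinsics apply), "T" (4x4, takes a point from camera to world coordinates). Camera axes: x right, y up, looking along -z (the intrinsics and any distortion apply to the point x, -y, -z); pixel columns grow to the right and rows downward; lengths in m; the calibration is good to about 2 mm. A picture is of the moment at which its call begins: read the wrist's pose just before it. get_calibration takes no time and is no camera call; for the wrist camera it gives the pose at the moment of the call.
- robot.close_job(): hands the job in; it is judged then, once.
Trained networks look in the newest picture that a camera, given by its name, has taken for a name from the list of things; names that differ only in an ending like _2 or _b are one class to them, and where a whole thing is asked for, a point or a joint stands for the part that bears it (a point fixed in the world has none). Each returns a list of dicts, best first, with "p" (0 to 1); they miss things now and then, are a little off and sometimes report something else, mostly with a low value. They report only what shows in the picture. A call takes as long as a camera call. They do not tell look-alikes from the thing itself.
- robot.masks_of(target, camera): "mask" (420x560 bool, what is visible of it) and "position" ([column, row] in pixels, amid what is visible of it).
The state is a dict: "t": time; "q": joint angles; "joint_vel": joint speeds; "joint_efforts": joint torques, N m; "tool_pos": TCP position; "eef_rot": TCP orientation; "contact_force": force on the tool from outside, world axes, zero at the start; "ft_torque": the same for the moment, N m; "finger_gap": finger opening in m; "gripper_force": force on a finger pad.
Only numpy, scipy, OpenCV 4.12 (cv2) and the standard library are available. Lean on these libraries where they do the work, as an engineer would, in place of code of your own. Each camera call takes 0.05 s, during which the arm holds its last target. There are 200 camera calls.

### The job

Check each aluminium reference block on the bench at the contact gauge, the taller block first if there are two: press its plain broad face squarely and centrally on the sprung bar until the bar is fully home and keep it there for a second, then turn the block round and do the same with its notched face. Stand the checked blocks in the transport tray, side by side along its length, and fill all the room left in the row with foam bricks laid the same way so that nothing can shift; leave the other things on the bench alone.

Things in the scene. Friction and masses are not known exactly. Their poses are not given: they have to be found in the camera images.
- gauge: Contact gauge, fixed: sprung steel bar before a bent aluminium bracket. Origin at bench height under the middle of the bar's front face (bar out). x points into the gauge: press towards +x; z up. Bar face 54 mm wide (y), 24 mm high, centre 42 mm above the bench. Bracket 35 mm behind the origin, 70 mm wide, 66 mm high, on a 10 mm base, 100 mm wide, that begins 15 mm behind the origin. Clear bench in front
- bar (a joint): How far the gauge's bar is pressed in (m): 0 fully out, 0.008 fully home. A spring returns it: about 2.4 N to start it, 7.2 N fully home
- tray: Grey plastic transport tray, fixed. Origin at bench height under its centre, z up. Floor 4 mm thick; inside 66 mm (its x) by 148 mm (its y, its length); walls 4 mm thick, tops 12 mm above the bench. Takes four 34 mm thick pieces (blocks, bricks) standing in a row along its y, each with its 60 mm width along the tray's x, with 12 mm of slack in all
- tall_center (a point): Aluminium reference block 'tall' (may be absent), standing, 34 mm thick (its x), 60 mm wide (its y), 72 mm high, about 397 g. Point at its centre, 36 mm above its underside; +x points out of the plain broad face, -x out of the notched one, z up. The notch, in the middle of that face's top edge, is 36 mm wide, 12 mm deep down and in, open to the top
- tall_plain (a point): Point on the plain broad face of block 'tall', mid-width, 42 mm above its underside
- tall_notched (a point): Point on the notched broad face of block 'tall' (below the notch), mid-width, 42 mm above its underside
- middle_center (a point): Aluminium reference block 'middle' (may be absent), standing, 34 mm thick (its x), 60 mm wide (its y), 63 mm high, about 347 g. Point at its centre, 31.5 mm above its underside; +x points out of the plain broad face, -x out of the notched one, z up. The notch, in the middle of that face's top edge, is 36 mm wide, 12 mm deep down and in, open to the top
- middle_plain (a point): Point on the plain broad face of block 'middle', mid-width, 42 mm above its underside
- middle_notched (a point): Point on the notched broad face of block 'middle' (below the notch), mid-width, 42 mm above its underside
- low_center (a point): Aluminium reference block 'low' (may be absent), standing, 34 mm thick (its x), 60 mm wide (its y), 54 mm high, about 298 g. Point at its centre, 27 mm above its underside; +x points out of the plain broad face, -x out of the notched one, z up. The notch, in the middle of that face's top edge, is 36 mm wide, 12 mm deep down and in, open to the top
- low_plain (a point): Point on the plain broad face of block 'low', mid-width, 42 mm above its underside
- low_notched (a point): Point on the notched broad face of block 'low' (below the notch), mid-width, 42 mm above its underside
- brick1_center (a point): Grey stiff-foam blocking brick, 30 g, lying flat: 34 mm thick (its x) x 60 mm wide (its y) x 34 mm high. This point is its centre, 17 mm above its underside, z up
- brick2_center (a point): Grey stiff-foam blocking brick, 30 g, lying flat: 34 mm thick (its x) x 60 mm wide (its y) x 34 mm high. This point is its centre, 17 mm above its underside, z up
- brick3_center (a point): Grey stiff-foam blocking brick, 30 g, lying flat: 34 mm thick (its x) x 60 mm wide (its y) x 34 mm high. This point is its centre, 17 mm above its underside, z up
- dish: Small white ceramic dish, 50 mm across, 20 mm high; a bystander, origin under its middle
- jar: Small amber jar, 38 mm across, 55 mm high; a bystander, origin under its middle
- spatula: Steel lab spatula, 185 mm long, lying flat; a bystander, origin under its middle
There are look-alikes about, which are no part of the job. Leave any red look-alike of the gauge alone.

How it is judged:
On the way, in this order (a step that is already met when the one before it is completed fails the run):
1. block 'tall': plain face squarely on the bar, bar pressed home (x of tall_plain in the frame of gauge above 0.0055 m and y of tall_plain in the frame of gauge between -0.012 and 0.012 m and z of tall_plain in the frame of gauge between 0.03 and 0.06 m and angle between the x axis of tall_center and the x axis of gauge, either way round below 0.12 rad), for 0.4 s.
2. block 'tall': notched face squarely on the bar, bar pressed home (x of tall_notched in the frame of gauge above 0.0055 m and y of tall_notched in the frame of gauge between -0.012 and 0.012 m and z of tall_notched in the frame of gauge between 0.03 and 0.06 m and angle between the x axis of tall_center and the x axis of gauge, either way round below 0.12 rad), for 0.4 s.
3. block 'middle': plain face squarely on the bar, bar pressed home (x of middle_plain in the frame of gauge above 0.0055 m and y of middle_plain in the frame of gauge between -0.012 and 0.012 m and z of middle_plain in the frame of gauge between 0.03 and 0.06 m and angle between the x axis of middle_center and the x axis of gauge, either way round below 0.12 rad), for 0.4 s.
4. block 'middle': notched face squarely on the bar, bar pressed home (x of middle_notched in the frame of gauge above 0.0055 m and y of middle_notched in the frame of gauge between -0.012 and 0.012 m and z of middle_notched in the frame of gauge between 0.03 and 0.06 m and angle between the x axis of middle_center and the x axis of gauge, either way round below 0.12 rad), for 0.4 s.
5. block 'low': plain face squarely on the bar, bar pressed home (x of low_plain in the frame of gauge above 0.0055 m and y of low_plain in the frame of gauge between -0.012 and 0.012 m and z of low_plain in the frame of gauge between 0.03 and 0.06 m and angle between the x axis of low_center and the x axis of gauge, either way round below 0.12 rad), for 0.4 s.
6. block 'low': notched face squarely on the bar, bar pressed home (x of low_notched in the frame of gauge above 0.0055 m and y of low_notched in the frame of gauge between -0.012 and 0.012 m and z of low_notched in the frame of gauge between 0.03 and 0.06 m and angle between the x axis of low_center and the x axis of gauge, either way round below 0.12 rad), for 0.4 s.
At the end, for the whole second after the job is handed in: All present blocks and enough bricks stand at rest in the tray, all four places taken: each upright (0.12 rad), on the tray floor (4 mm), centre within 8 mm of the long middle line and 10.5 mm of its place (18 and 55 mm either side of the tray centre) (x of tall_center in the frame of tray between -0.008 and 0.008 m and y of tall_center in the frame of tray between -0.066 and 0.066 m and z of tall_center in the frame of tray between 0.036 and 0.044 m and angle between each of tall_center, middle_center, low_center's own z axis and vertical below 0.12 rad and x of middle_center in the frame of tray between -0.008 and 0.008 m and y of middle_center in the frame of tray between -0.066 and 0.066 m and z of middle_center in the frame of tray between 0.0315 and 0.0395 m and x of low_center in the frame of tray between -0.008 and 0.008 m and y of low_center in the frame of tray between -0.066 and 0.066 m and z of low_center in the frame of tray between 0.027 and 0.035 m and (y of tall_center in the frame of tray between -0.0651 and -0.0441 m or y of middle_center in the frame of tray between -0.0651 and -0.0441 m or y of low_center in the frame of tray between -0.0651 and -0.0441 m or (x of brick1_center in the frame of tray between -0.008 and 0.008 m and y of brick1_center in the frame of tray between -0.0651 and -0.0441 m and z of brick1_center in the frame of tray between 0.017 and 0.025 m and angle between brick1_center's own z axis and vertical below 0.12 rad) or (x of brick2_center in the frame of tray between -0.008 and 0.008 m and y of brick2_center in the frame of tray between -0.0651 and -0.0441 m and z of brick2_center in the frame of tray between 0.017 and 0.025 m and angle between brick2_center's own z axis and vertical below 0.12 rad) or (x of brick3_center in the frame of tray between -0.008 and 0.008 m and y of brick3_center in the frame of tray between -0.0651 and -0.0441 m and z of brick3_center in the frame of tray between 0.017 and 0.025 m and angle between brick3_center's own z axis and vertical below 0.12 rad)) and (y of tall_center in the frame of tray between -0.0287 and -0.0077 m or y of middle_center in the frame of tray between -0.0287 and -0.0077 m or y of low_center in the frame of tray between -0.0287 and -0.0077 m or (x of brick1_center in the frame of tray between -0.008 and 0.008 m and y of brick1_center in the frame of tray between -0.0287 and -0.0077 m and z of brick1_center in the frame of tray between 0.017 and 0.025 m and angle between brick1_center's own z axis and vertical below 0.12 rad) or (x of brick2_center in the frame of tray between -0.008 and 0.008 m and y of brick2_center in the frame of tray between -0.0287 and -0.0077 m and z of brick2_center in the frame of tray between 0.017 and 0.025 m and angle between brick2_center's own z axis and vertical below 0.12 rad) or (x of brick3_center in the frame of tray between -0.008 and 0.008 m and y of brick3_center in the frame of tray between -0.0287 and -0.0077 m and z of brick3_center in the frame of tray between 0.017 and 0.025 m and angle between brick3_center's own z axis and vertical below 0.12 rad)) and (y of tall_center in the frame of tray between 0.0077 and 0.0287 m or y of middle_center in the frame of tray between 0.0077 and 0.0287 m or y of low_center in the frame of tray between 0.0077 and 0.0287 m or (x of brick1_center in the frame of tray between -0.008 and 0.008 m and y of brick1_center in the frame of tray between 0.0077 and 0.0287 m and z of brick1_center in the frame of tray between 0.017 and 0.025 m and angle between brick1_center's own z axis and vertical below 0.12 rad) or (x of brick2_center in the frame of tray between -0.008 and 0.008 m and y of brick2_center in the frame of tray between 0.0077 and 0.0287 m and z of brick2_center in the frame of tray between 0.017 and 0.025 m and angle between brick2_center's own z axis and vertical below 0.12 rad) or (x of brick3_center in the frame of tray between -0.008 and 0.008 m and y of brick3_center in the frame of tray between 0.0077 and 0.0287 m and z of brick3_center in the frame of tray between 0.017 and 0.025 m and angle between brick3_center's own z axis and vertical below 0.12 rad)) and (y of tall_center in the frame of tray between 0.0441 and 0.0651 m or y of middle_center in the frame of tray between 0.0441 and 0.0651 m or y of low_center in the frame of tray between 0.0441 and 0.0651 m or (x of brick1_center in the frame of tray between -0.008 and 0.008 m and y of brick1_center in the frame of tray between 0.0441 and 0.0651 m and z of brick1_center in the frame of tray between 0.017 and 0.025 m and angle between brick1_center's own z axis and vertical below 0.12 rad) or (x of brick2_center in the frame of tray between -0.008 and 0.008 m and y of brick2_center in the frame of tray between 0.0441 and 0.0651 m and z of brick2_center in the frame of tray between 0.017 and 0.025 m and angle between brick2_center's own z axis and vertical below 0.12 rad) or (x of brick3_center in the frame of tray between -0.008 and 0.008 m and y of brick3_center in the frame of tray between 0.0441 and 0.0651 m and z of brick3_center in the frame of tray between 0.017 and 0.025 m and angle between brick3_center's own z axis and vertical below 0.12 rad)) and linear speed of each of tall, middle, low, brick1, brick2, brick3 below 0.02 m/s); the robot touches nothing.
It fails at once if the dish is pushed aside or knocked over (distance of dish from where it was at the start of the episode above 0.04 m or angle between dish's own z axis and vertical above 0.6 rad).
It fails at once if the jar is pushed aside or knocked over (distance of jar from where it was at the start of the episode above 0.04 m or angle between jar's own z axis and vertical above 0.6 rad).
It fails at once if the spatula is pushed aside or knocked over (distance of spatula from where it was at the start of the episode above 0.04 m or angle between spatula's own z axis and vertical above 0.6 rad).
Of tall, middle, low only 1 to 2 are there at a start; the rules pass over those that are not, and their reading is None.
At some moment in a run one of brick1, brick2, brick3 may be knocked a few centimetres aside while the robot is not near it.
It also fails if it takes over 210 s, if anything falls off the work surface, if the arm or the gripper's body presses on something with over 40 N, if the wrist force passes 120 N, or if a joint passes its speed limit or range.

## Working session

There is one attempt and no reset: what is moved stays moved. The work goes in short steps, Python scripts to look and compute and a shell command to move; the robot and the scene stay as the last step left them, time stands still between calls to the robot, and variables do not carry over. Pictures are saved under pics/ and viewed, at most 14 in all, crops included, and the job is handed in when it is done.

```bash
ls; mkdir -p pics; python3 - <<'E'
from bench import robot
import cv2,numpy as np
print(robot.state())
for n in ["top","side"]:
    cv2.imwrite(f"pics/{n}0.png",robot.grab_frame(n)); c=robot.get_calibration(n); print(n,c)
    for t in ["gauge","tray","tall_center","middle_center","low_center","brick1_center","dish","jar","spatula"]:
        print(t,[(round(d["p"],2),np.round(d["position"]).tolist(),int(d["mask"].sum())) for d in robot.masks_of(t,n)][:5])
print(robot.state()["t"])
E
```

```text
pics
{'t': 0.0, 'q': array([ 1.14279677e+00,  2.17823127e-01,  1.61490843e+00, -1.57171193e-05,
        1.31122129e+00, -1.12198561e-01]), 'joint_vel': array([-1.03734989e-05,  2.94853672e-04, -1.25099967e-04, -4.26594532e-04,
       -2.20601883e-03, -7.81178508e-04]), 'joint_efforts': array([ 7.39074421e-04, -3.96844482e+01, -3.03857195e+01,  4.19504261e-05,
        9.59404861e-03,  8.99861050e-06]), 'tool_pos': array([0.193766  , 0.59337982, 0.22993886]), 'eef_rot': array([ 1.57243059e-01,  9.87559227e-01, -1.13934008e-03, -3.07564598e-04]), 'contact_force': array([ 0.10653759, -0.53111024,  0.35892661]), 'ft_torque': array([-0.04277507, -0.04143619, -0.02670072]), 'gripper_force': 0.0, 'finger_gap': 0.08492372653140051}
top {'fovy': 42.173666697328045, 'cx': 272.75239496687584, 'cy': 204.97774937159926, 'k1': -0.08084974937964992, 'T': array([[-0.02163422,  0.9880157 , -0.15282977,  0.23426323],
       [-0.99974312, -0.02034627,  0.00998644,  0.02855614],
       [ 0.00675725,  0.15300656,  0.98820207,  1.35926768],
       [ 0.        ,  0.        ,  0.        ,  1.        ]])}
gau
[... 488 characters left out ...]
57897, 'T': array([[-0.99843397,  0.02277023, -0.05109925,  0.34610145],
       [-0.05575495, -0.47984997,  0.87557718,  1.01200276],
       [-0.00458288,  0.87705503,  0.48036806,  0.61057946],
       [ 0.        ,  0.        ,  0.        ,  1.        ]])}
gauge [(0.9, [284.0, 293.0], 1723), (0.82, [169.0, 298.0], 1883), (0.7, [369.0, 298.0], 2145)]
tray [(0.56, [235.0, 183.0], 483)]
tall_center []
middle_center []
low_center [(0.93, [214.0, 241.0], 620)]
brick1_center [(0.76, [262.0, 204.0], 283)]
dish [(0.64, [216.0, 224.0], 126), (0.39, [212.0, 242.0], 688), (0.36, [233.0, 182.0], 506)]
jar [(0.6, [183.0, 197.0], 238), (0.28, [191.0, 288.0], 225)]
spatula [(0.41, [206.0, 191.0], 38)]
1.0
```

```bash
python3 - <<'E'
import cv2
for n in ["top","side"]:
    i=cv2.imread(f"pics/{n}0.png"); cv2.imwrite(f"pics/{n}0b.png",cv2.resize(i,(800,600),interpolation=cv2.INTER_CUBIC))
i=cv2.imread("pics/top0.png")[60:300,100:460]; cv2.imwrite("pics/top0c.png",cv2.resize(i,(800,533),interpolation=cv2.INTER_CUBIC))
E
```

```text
(no output)
```

View pics/top0c.png

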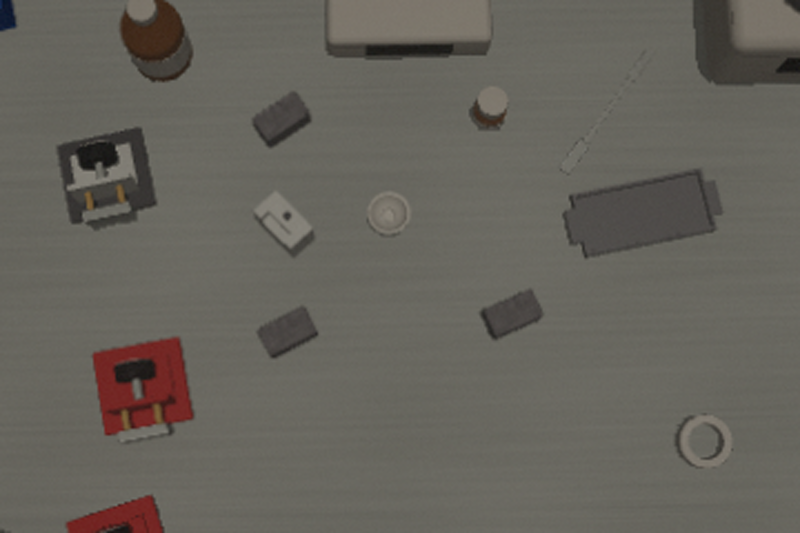

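View pics/side0b.png

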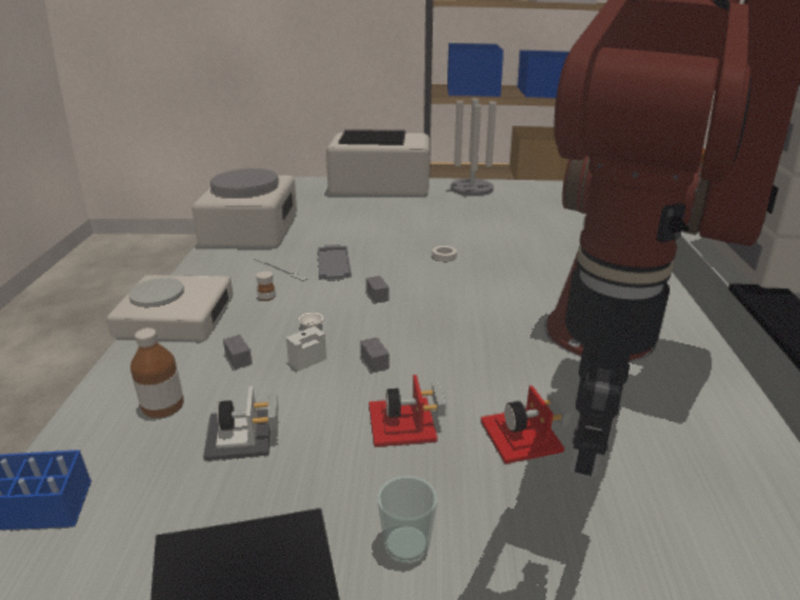

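The top picture shows one aluminium block at about px (228,160), with the dish at (275,156), the jar at (320,108) and the tray at (388,155). The bricks are at (226,113), (229,209) and (330,201).

There are three gauge-like things: the grey/aluminium one at (147,140), a red one at (165,232), and another red one at (153,293). The grey one fits, since it has an aluminium bracket. Its bar faces the robot. I'll measure by fitting silhouettes, and confirm with a crop.

```bash
cat > h.py <<'E'
from bench import robot
import cv2,numpy as np
from scipy.optimize import minimize
from scipy.spatial.transform import Rotation as R
def box(x0,x1,y0,y1,z0,z1): return np.array([[x,y,z] for x in(x0,x1) for y in(y0,y1) for z in(z0,z1)])
def blk(h): return [box(-.017,.017,-.03,.03,0,h)]
BRICK=blk(.034)
GAUGE=[box(.015,.095,-.05,.05,0,.01),box(.035,.042,-.035,.035,0,.066),box(0,.006,-.027,.027,.03,.054)]
TRAY=[box(-.037,.037,-.078,.078,0,.012)]
def K(c):
    f=210/np.tan(np.radians(c["fovy"]/2)); return np.array([[f,0,c["cx"]],[0,f,c["cy"]],[0,0,1.]]),np.array([c["k1"],0,0,0,0])
def project(P,c):
    T=np.linalg.inv(c["T"]); Q=(P@T[:3,:3].T+T[:3,3])*[1,-1,-1]
    k,d=K(c); return cv2.projectPoints(Q.reshape(-1,1,3),np.zeros(3),np.zeros(3),k,d)[0].reshape(-1,2)
def ground(px,c,z=0.):
    k,d=K(c); u=cv2.undistortPoints(np.array(px,float).reshape(-1,1,2),k,d).reshape(-1,2)
    D=np.c_[u[:,0],-u[:,1],-np.ones(len(u))]@c["T"][:3,:3].T; o=c["T"][:3,3]
    return o+D*((z-o[2])/D[:,2])[:,None]
def place(parts,x,y,a,z=0):
    M=R.from_euler('z',a).as_matrix(); return [p@M.T+[x,y,z] for p in parts]
def sil(parts,x,y,a,c,z=0,S=4):
    m=np.zeros((420*S,560*S),np.uint8)
    for p in place(parts,x,y,a,z):
        q=project(p,c); 
        cv2.fillConvexPoly(m,cv2.convexHull(np.round((q+.5)*S).astype(np.int32)),1)
    return cv2.resize(m.astype(np.float32),(560,420),interpolation=cv2.INTER_AREA)
def fit(parts,views,guess,z=0,spread=(.02,.02,.25),angs=None):
    "views: [(mask,calib)] -> x,y,a,iou"
    def cost(v):
        t=0
        for m,c in views:
            s=sil(parts,v[0],v[1],v[2],c,z,S=2); t+=1-np.minimum(s,m).sum()/np.maximum(s,m).sum()
        return t/len(views)
    best=None
    for a in (angs if angs is not None else [guess[2]]):
        g=np.array([guess[0],guess[1],a]); sx=np.vstack([g,g+[spread[0],0,0],g+[0,spread[1],0],g+[0,0,spread[2]]])
        r=minimize(cost,g,method="Nelder-Mead",options=dict(initial_simplex=sx,maxiter=90,xatol=2e-4,fatol=1e-3))
        if best is None or r.fun<best.fun: best=r
    return np.round(best.x,4),round(1-best.fun,3)
E
python3 - <<'E'
from h import *
A=np.radians([0,45,90,135])
ct=robot.get_calibration("top");cs=robot.get_calibration("side")
it=robot.grab_frame("top"); 
def near(t,n,px): 
    d=[d for d in robot.masks_of(t,n) if np.hypot(*(np.array(d["position"])-px))<25]
    return d[0]["mask"].astype(np.float32) if d else None
mb=near("low_center","top",(228,160)); mg=near("gauge","top",(147,140)); mt=near("tray","top",(388,155))
i_s=robot.grab_frame("side"); sb=near("low_center","side",(214,241)); sg=near("gauge","side",(169,298))
g=ground([(228,160)],ct,.03)[0]; print("block",g)
for h in (.054,.063,.072):
    v=[(m,c) for m,c in((mb,ct),(sb,cs)) if m is not None]; print(h,fit(blk(h),v,g,angs=A))
g=ground([(147,145)],ct,.03)[0]
v=[(m,c) for m,c in((mg,ct),(sg,cs)) if m is not None]; print("gauge",len(v),fit(GAUGE,v,[g[0]-.02,g[1],.1],angs=[.1]))
g=ground([(388,155)],ct,0)[0]
if mt is not None: print("tray",fit(TRAY,[(mt,ct)],[g[0],g[1],.1],angs=[.1]), mt.sum())
for n,p in(("dish",(275,156)),("jar",(320,105)),("b",(226,113)),("b",(229,209)),("b",(330,201))): print(n,ground([p],ct,.02)[0].round(3))
cw=robot.get_calibration("wrist"); print(cw, robot.state()["tool_pos"])
a=cv2.resize(i_s[210:340,120:260],(560,520),interpolation=cv2.INTER_CUBIC); cv2.imwrite("pics/sb.png",a)
E
```

```text
block [0.55605513 0.1246661  0.03      ]
0.054 (array([ 0.5544,  0.126 , -0.826 ]), np.float64(0.918))
0.063 (array([0.5547, 0.1269, 2.2609]), np.float64(0.853))
0.072 (array([ 0.5542,  0.1276, -0.7994]), np.float64(0.79))
gauge 1 (array([0.5725, 0.3239, 0.2077]), np.float64(0.875))
tray (array([ 0.5665, -0.2858,  0.1898]), np.float64(0.905)) 1952.0
dish [0.566 0.007 0.02 ]
jar [ 0.699 -0.112  0.02 ]
b [0.682 0.13  0.02 ]
b [0.434 0.124 0.02 ]
b [ 0.448 -0.128  0.02 ]
{'fovy': 65.32744868201576, 'cx': 283.48225753365136, 'cy': 206.36515339741777, 'k1': -0.01387879615433041, 'T': array([[ 3.10291838e-01, -8.99864281e-01, -3.06534257e-01,
         1.15338118e-01],
       [ 9.50641100e-01,  2.93484303e-01,  1.00739582e-01,
         6.20460844e-01],
       [-6.88959247e-04, -3.22662733e-01,  9.46513754e-01,
         3.74304568e-01],
       [ 0.00000000e+00,  0.00000000e+00,  0.00000000e+00,
         1.00000000e+00]])} [0.19406435 0.59412391 0.23132178]
```

View pics/sb.png

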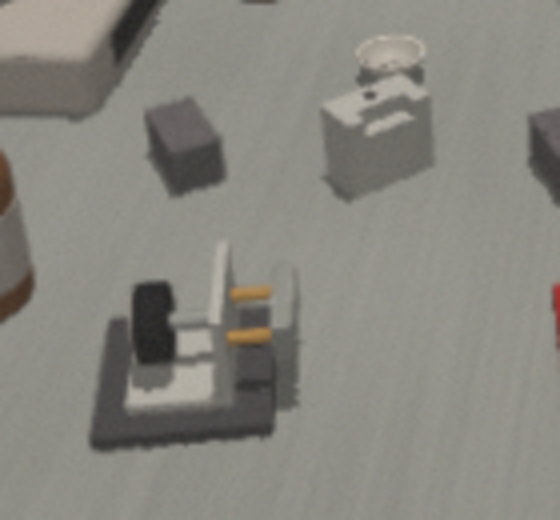

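The crop confirms it: the block is "low" (54 mm fits best, IoU 0.92), with the notched face towards the side camera. The grey gauge at crop (200,350) has an aluminium bracket and its bar faces the robot. I'll go above the block.

```bash
cat > go.py <<'E'
import sys; from h import *
def show(x,y,z,yaw):
    s=robot.state(); r=R.from_quat(s["eef_rot"]); p=s["tool_pos"]
    d=r.inv().apply(np.array([x,y,z])-p)*1000
    tgt=R.from_matrix(np.array([[np.cos(yaw),np.sin(yaw),0],[np.sin(yaw),-np.cos(yaw),0],[0,0,-1]]).T.T)
    rv=np.degrees((r.inv()*tgt).as_rotvec())
    print("t",round(s["t"],1),"at",p.round(4),"q",s["q"].round(2),"F",s["contact_force"].round(1),"gap",round(s["finger_gap"],4),round(s["gripper_force"],1),"\n  need shift",d.round(1),"turn",rv.round(1))
if __name__=="__main__": show(*map(float,sys.argv[1:]))
E
python3 go.py 0.554 0.126 0.20 2.316
C="python3 -m creep"
python3 -m creep '1 -32.5 -22.2 0 0 0 0;1 -32.5 -22.2 0 0 0 0;1 -32.5 -22.2 0 0 0 0;1 -32.5 -22.2 0 0 0 0;1 -32.5 -22.2 0 0 0 0'
python3 -m creep '1 -32.5 -22.2 0 0 0 0;1 -32.5 -22.2 0 0 0 0;1 -32.5 -22.2 0 0 0 0;1 -32.5 -22.2 0 0 0 0;1 -32.5 -22.2 0 0 0 0'
python3 -m creep '1 -32.5 -22.2 5 0 0 0;1 -32.5 -22.2 5 0 0 0;1 -32.5 -22.2 5 0 0 0;1 -32.5 -22.2 5 0 0 0;1 -32.5 -22.2 5 0 0 0'
python3 -m creep '1 0 0 0 0 0 7.3;1 0 0 0 0 0 7.3;1 0 0 0 0 0 7.3;1 0 0 0 0 0 7.3;1 0 0 0 0 0 0'
python3 go.py 0.554 0.126 0.20 2.316
```

```text
t 1.4 at [0.1941 0.5941 0.2313] q [ 1.14  0.22  1.61  0.    1.31 -0.11] F [ 0.5  0.2 -0.3] gap 0.0853 0.0 
  need shift [-487.5 -333.2   31.3] turn [-0.  -0.  29.2]
t: 1.85
tool_pos: [0.3148, 0.4369, 0.2315]
eef_rot: [0.157, 0.988, 0.0, 0.0]
contact_force: [-0.1, 0.7, -1.2]
finger_gap: 0.0854
gripper_force: 0.0
t: 2.35
tool_pos: [0.4349, 0.2808, 0.2316]
eef_rot: [0.157, 0.988, 0.0, 0.0]
contact_force: [-0.7, 0.8, -0.5]
finger_gap: 0.0858
gripper_force: 0.0
t: 2.85
tool_pos: [0.555, 0.1248, 0.2063]
eef_rot: [0.157, 0.988, 0.0, 0.0]
contact_force: [0.5, -0.1, 0.7]
finger_gap: 0.0852
gripper_force: 0.0
t: 3.35
tool_pos: [0.5541, 0.1261, 0.2063]
eef_rot: [0.401, 0.916, 0.0, -0.0]
contact_force: [0.8, -0.8, 0.3]
finger_gap: 0.0855
gripper_force: 0.0
t 3.4 at [0.5541 0.1261 0.2063] q [ 0.1   0.12  1.77  0.    1.25 -0.65] F [ 0.8 -0.8  0.3] gap 0.0855 0.0 
  need shift [ 0.  -0.1  6.3] turn [ 0. -0.  0.]
```

```bash
python3 - <<'E'
from h import *
c=robot.get_calibration("wrist"); im=robot.grab_frame("wrist")
for d in robot.masks_of("low_center","wrist")[:2]:
    m=d["mask"].astype(np.float32); print(d["p"],d["position"],m.sum())
    f=fit(blk(.054),[(m,c)],[.554,.126,-.826]); print(f)
    s=sil(blk(.054),*f[0],c); k=cv2.findContours((s>.5).astype(np.uint8),0,2)[0]; cv2.drawContours(im,k,-1,(0,0,255),1)
cv2.imwrite("pics/w1.png",im)
E
```

```text
0.75 [281.9, 183.8] 2945.0
(array([ 0.5534,  0.1263, -0.8154]), np.float64(0.981))
```

View pics/w1.png

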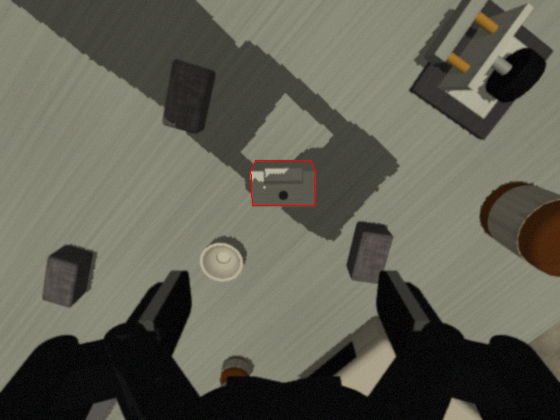

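The wrist view has the block at (282,184) with the fitted outline on it. The notch is on the image-top side, which is tool +x, and nothing is in the fingers' way. I'll descend and grip.

```bash

python3 -m creep '1 0 0 38 0 0 -0.6;1 0 0 38 0 0 0;1 0 0 38 0 0 0;1 0 0 38 0 0 0;1 0 0 20 0 0 0'
python3 -m creep '1 0 0 10 0 0 0;1 0 0 10 0 0 0;1 0 0 0 0 0 0'
python3 go.py 0.5534 0.1263 0.014 2.326
python3 -m creep '0 0 0 0 0 0 0;-1 0 0 0 0 0 0;-1 0 0 0 0 0 0;-1 0 0 0 0 0 0;-1 0 0 0 0 0 0' 60
python3 -m creep '-1 0 0 0 0 0 0;-1 0 0 0 0 0 0;-1 0 0 0 0 0 0;-1 0 0 0 0 0 0;-1 0 0 0 0 0 0' 60
```

```text
t: 3.95
tool_pos: [0.5513, 0.126, 0.0307]
eef_rot: [0.395, 0.919, -0.001, -0.002]
contact_force: [-0.3, 0.0, -0.1]
finger_gap: 0.0856
gripper_force: 0.0
t: 4.25
tool_pos: [0.5539, 0.1262, 0.0139]
eef_rot: [0.396, 0.918, -0.0, -0.0]
contact_force: [-0.1, -0.5, -0.2]
finger_gap: 0.0852
gripper_force: 0.0
t 4.2 at [0.5539 0.1262 0.0139] q [ 0.1   0.38  1.87 -0.    0.89 -0.66] F [-0.1 -0.5 -0.2] gap 0.0852 0.0 
  need shift [ 0.4 -0.3 -0.1] turn [-0.  -0.   0.1]
t: 4.75
tool_pos: [0.5557, 0.1263, 0.0161]
eef_rot: [0.396, 0.918, 0.001, 0.001]
contact_force: [-0.6, 0.1, 5.9]
finger_gap: 0.0594
gripper_force: 66.4
t: 5.25
tool_pos: [0.5558, 0.1263, 0.0161]
eef_rot: [0.396, 0.918, 0.001, 0.001]
contact_force: [-0.7, -0.8, 5.7]
finger_gap: 0.0591
gripper_force: 66.4
```

```bash

python3 -m creep '-1 0 0 -10 0 0 0;-1 0 0 -40 0 0 0;-1 0 0 -40 0 0 0;-1 0 0 -40 0 0 0;-1 0 0 -40 0 0 0' >/dev/null
python3 -m creep '-1 36.9 12.5 0 0 0 0;-1 36.9 12.5 0 0 0 0;-1 36.9 12.5 0 0 0 0;-1 36.9 12.5 0 0 0 0;-1 36.9 12.5 0 0 0 0'
python3 -m creep '-1 0 0 0 0 0 -8.4;-1 0 0 0 0 0 -8.4;-1 0 0 0 0 0 -8.4;-1 0 0 0 0 0 -8.4;-1 0 0 0 0 0 -8.4'>/dev/null
python3 -m creep '-1 0 0 0 0 0 -8.4;-1 0 0 0 0 0 -8.2;-1 0 0 0 0 0 0;-1 0 0 0 0 0 0'
python3 - <<'E'
from h import *
c=robot.get_calibration("wrist"); im=robot.grab_frame("wrist")
for d in robot.masks_of("gauge","wrist")[:3]:
    m=d["mask"].astype(np.float32); print(d["p"],d["position"],m.sum())
    g=ground([d["position"]],c,.03)[0]; print(g)
    if np.hypot(g[0]-.6,g[1]-.33)<.06:
        f=fit(GAUGE,[(m,c)],[.5725,.3239,.2077]); print(f)
        for p in place(GAUGE,*f[0]):
            cv2.polylines(im,[cv2.convexHull(project(p,c).round().astype(np.int32))],True,(0,0,255),1)
cv2.imwrite("pics/w2.png",im)
E
python3 go.py .4747 .3033 .2 -2.934
```

```text
t: 6.25
tool_pos: [0.4712, 0.3042, 0.1837]
eef_rot: [0.396, 0.918, -0.001, -0.001]
contact_force: [0.5, 0.9, -1.4]
finger_gap: 0.0597
gripper_force: 66.1
t: 7.15
tool_pos: [0.4723, 0.3031, 0.1838]
eef_rot: [-0.102, 0.995, -0.0, -0.001]
contact_force: [-0.1, -1.1, -2.8]
finger_gap: 0.0597
gripper_force: 65.9
0.76 [291.4, 70.6] 13282.0
[0.37060063 0.28897632 0.03      ]
0.69 [282.6, 357.5] 154.0
[0.66811666 0.34305387 0.03      ]
t 7.2 at [0.4727 0.3032 0.1841] q [ 0.45  0.13  1.81  0.    1.21 -1.33] F [ 0.3 -0.1 -3.2] gap 0.0591 65.9 
  need shift [ -2.   -0.3 -15.9] turn [-0.  -0.  -0.1]
```

View pics/w2.png

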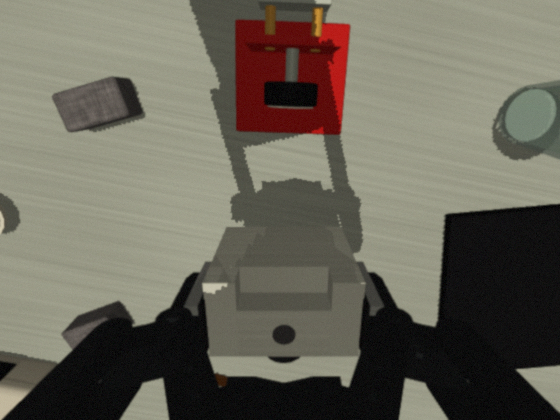

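The gauge is hidden behind the held block: only the red look-alike shows, at (291,70), and it is left alone. The notch faces the camera, as expected. I'll go higher and past the gauge to look back at it.

```bash

python3 -m creep '-1 0 0 -33 0 0 0;-1 0 0 -33 0 0 0;-1 0 0 -33 0 0 0;-1 -44 0 0 0 0 0;-1 -44 0 0 0 0 0'>/dev/null
python3 -m creep '-1 -44 0 0 0 0 0;-1 -44 0 0 0 0 0;-1 -24 0 0 0 0 0;-1 0 0 0 0 0 0;-1 0 0 0 0 0 0'
python3 - <<'E'
from h import *
c=robot.get_calibration("wrist"); im=robot.grab_frame("wrist")
for d in robot.masks_of("gauge","wrist")[:3]:
    m=d["mask"].astype(np.float32); print(d["p"],d["position"],m.sum())
    g=ground([d["position"]],c,.03)[0]; print(g)
    if np.hypot(g[0]-.6,g[1]-.33)<.06:
        f=fit(GAUGE,[(m,c)],[.5725,.3239,.2077]); print(f)
        for p in place(GAUGE,*f[0]):
            cv2.polylines(im,[cv2.convexHull(project(p,c).round().astype(np.int32))],True,(0,0,255),1)
cv2.imwrite("pics/w3.png",im)
E
```

```text
t: 8.25
tool_pos: [0.6685, 0.3444, 0.282]
eef_rot: [-0.103, 0.995, -0.0, -0.001]
contact_force: [-0.1, 0.1, -2.5]
finger_gap: 0.0595
gripper_force: 66.0
0.84 [281.7, 119.3] 7114.0
[0.61363092 0.33091616 0.03      ]
(array([0.5648, 0.3224, 0.2013]), np.float64(0.819))
0.63 [112.8, 136.9] 1789.0
[0.67461224 0.13768128 0.03      ]
```

View pics/w3.png

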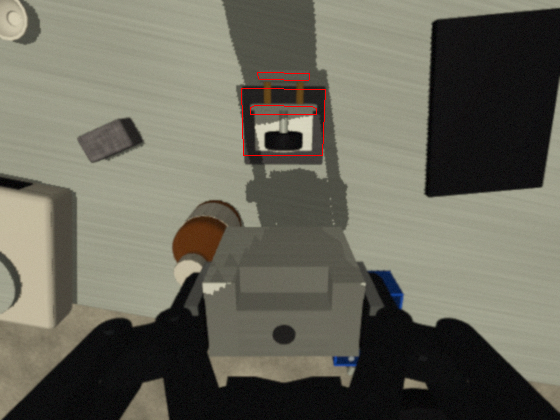

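The gauge is at (283,120). My assumed base is too short, so I'll refit with a variable base depth over the wrist, top and side views.

```bash
python3 - <<'E'
from h import *
V=[]
for n,px in (("wrist",(283,119)),("top",(147,140)),("side",(169,298))):
    c=robot.get_calibration(n); im=robot.grab_frame(n)
    d=[d for d in robot.masks_of("gauge",n) if np.hypot(*(np.array(d["position"])-px))<25]
    if d: V.append((d[0]["mask"].astype(np.float32),c))
    if n=="wrist": iw,cw=im,c
print(len(V))
res=[]
for L in (.085,.095,.1,.105,.11):
    G=[box(.015,.015+L,-.05,.05,0,.01),GAUGE[1],GAUGE[2]]
    a=fit(G,V[:1],[.5725,.3239,.2]); b=fit(G,V,[.5725,.3239,.2]); print(L,a,b); res.append((a[1],a,G))
f,G=max(res,key=lambda r:r[0])[1:]
iw=cv2.resize(iw[50:190,200:370],None,fx=4.5,fy=4.5,interpolation=cv2.INTER_CUBIC)
for p in place(G,*f[0]): cv2.polylines(iw,[cv2.convexHull(((project(p,cw)-[200,50]+.5)*4.5).round().astype(np.int32))],True,(0,0,255),1)
cv2.imwrite("pics/w4.png",iw)
E
```

```text
3
0.085 (array([0.563 , 0.3219, 0.198 ]), np.float64(0.865)) (array([0.5647, 0.3225, 0.185 ]), np.float64(0.732))
0.095 (array([0.5614, 0.3214, 0.2062]), np.float64(0.938)) (array([0.5623, 0.3202, 0.2201]), np.float64(0.778))
0.1 (array([0.5616, 0.3213, 0.2099]), np.float64(0.9)) (array([0.5616, 0.3207, 0.2085]), np.float64(0.751))
0.105 (array([0.5614, 0.3215, 0.2055]), np.float64(0.865)) (array([0.5616, 0.3206, 0.2058]), np.float64(0.721))
0.11 (array([0.5462, 0.3175, 0.2132]), np.float64(0.846)) (array([0.5475, 0.3198, 0.187 ]), np.float64(0.679))
```

View pics/w4.png

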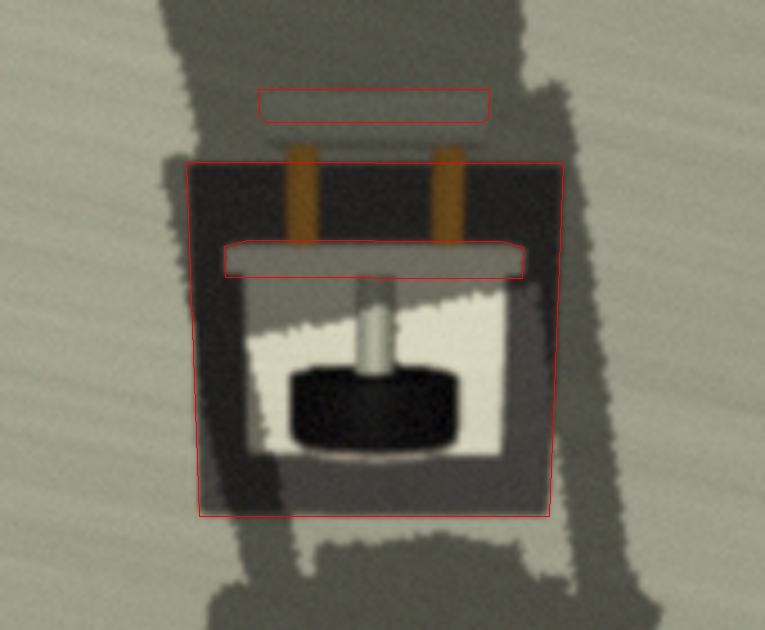

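The overlay fits the base and bracket well: gauge at (0.5614, 0.3214), yaw 0.206. I'll go back to a standoff in front of the bar and lower.

```bash

python3 -m creep '-1 39 0 0 0 0 0;-1 39 0 0 0 0 0;-1 39 0 0 0 0 0;-1 39 0 0 0 0 0;-1 0 0 0 0 0 0'>/dev/null
python3 -m creep '-1 0 0 48 0 0 0;-1 0 0 48 0 0 0;-1 0 0 48 0 0 0;-1 0 0 48 0 0 0;-1 0 0 48 0 0 0'>/dev/null
python3 -m creep '-1 0 0 15 0 0 0;-1 0 0 0 0 0 0'
python3 go.py .5154 .3118 .019 -2.936
```

```text
t: 9.85
tool_pos: [0.5139, 0.3113, 0.0256]
eef_rot: [-0.104, 0.995, -0.001, -0.003]
contact_force: [-0.3, -0.9, -2.5]
finger_gap: 0.059
gripper_force: 65.8
t 9.8 at [0.5139 0.3113 0.0256] q [ 0.43  0.42  1.78 -0.    0.94 -1.35] F [-0.3 -0.9 -2.5] gap 0.059 65.8 
  need shift [-1.7  0.1  6.5] turn [-0.1 -0.4  0.1]
```

```bash

python3 -m creep '-1 -8 0 6 0 0 0;-1 -8 0 0 0 0 0;-1 -8 0 0 0 0 0;-1 0 0 0 0 0 0'
python3 -m creep '-1 -3 0 0 0 0 0;-1 -3 0 0 0 0 0;-1 0 0 0 0 0 0'
python3 -m creep '-1 -2 0 0 0 0 0;-1 -2 0 0 0 0 0;-1 0 0 0 0 0 0'
python3 go.py .5447 .3179 .019 -2.936
```

```text
t: 10.25
tool_pos: [0.5432, 0.3185, 0.0251]
eef_rot: [-0.103, 0.995, 0.001, 0.003]
contact_force: [0.5, 0.4, -1.5]
finger_gap: 0.0595
gripper_force: 65.9
t: 10.55
tool_pos: [0.5453, 0.3186, 0.0224]
eef_rot: [-0.104, 0.995, -0.0, -0.0]
contact_force: [0.5, 0.7, -2.4]
finger_gap: 0.0592
gripper_force: 66.0
t: 10.85
tool_pos: [0.5482, 0.3191, 0.0219]
eef_rot: [-0.104, 0.995, -0.0, -0.001]
contact_force: [-3.7, -0.6, -0.3]
finger_gap: 0.0593
gripper_force: 66.1
t 10.8 at [0.5482 0.3191 0.0219] q [ 0.42  0.48  1.7   0.    0.96 -1.36] F [-3.7 -0.6 -0.3] gap 0.0593 66.1 
  need shift [ 3.7 -0.5  2.9] turn [-0.  -0.2  0.1]
```

```bash

python3 -m creep '-1 -2 0 0 0 0 0;-1 -2 0 0 0 0 0;-1 0 0 0 0 0 0'
python3 -m creep '-1 -2 0 0 0 0 0;-1 -1 0 0 0 0 0;-1 0 0 0 0 0 0'
```

```text
t: 11.15
tool_pos: [0.5518, 0.3199, 0.0218]
eef_rot: [-0.104, 0.995, -0.0, -0.002]
contact_force: [-6.1, -1.9, 0.7]
finger_gap: 0.0594
gripper_force: 66.2
t: 11.45
tool_pos: [0.5534, 0.3201, 0.0214]
eef_rot: [-0.104, 0.995, -0.001, -0.003]
contact_force: [-8.5, -1.7, 1.6]
finger_gap: 0.0594
gripper_force: 66.3
```

```bash

python3 -m creep '-1 -1 0 0 0 0 0;-1 0 0 0 0 0 0'; python3 -m creep '-1 -1 0 0 0 0 0;-1 0 0 0 0 0 0'
```

```text
t: 11.65
tool_pos: [0.5534, 0.3201, 0.0211]
eef_rot: [-0.103, 0.995, -0.001, -0.004]
contact_force: [-9.5, -2.8, 2.9]
finger_gap: 0.0593
gripper_force: 66.4
t: 11.85
tool_pos: [0.5534, 0.3201, 0.0207]
eef_rot: [-0.103, 0.995, -0.001, -0.006]
contact_force: [-11.6, -1.8, 2.9]
finger_gap: 0.0593
gripper_force: 66.5
```

The bar is home: the position has stalled and the force has passed 9 N. I'll hold for a second, then retreat and turn round.

```bash

python3 -m creep '-1 0 0 0 0 0 0;-1 0 0 0 0 0 0;-1 0 0 0 0 0 0;-1 0 0 0 0 0 0;-1 0 0 0 0 0 0'>/dev/null
python3 -m creep '-1 0 0 0 0 0 0;-1 0 0 0 0 0 0;-1 0 0 0 0 0 0;-1 0 0 0 0 0 0;-1 0 0 0 0 0 0'
python3 -m creep '-1 10 0 0 0 0 0;-1 20 0 0 0 0 0;-1 40 0 0 0 0 0;-1 30 0 0 0 0 0;-1 0 0 -40 0 0 0'>/dev/null
python3 -m creep '-1 0 0 -40 0 0 8.5;-1 0 0 0 0 0 8.5;-1 0 0 0 0 0 8.5;-1 0 0 0 0 0 8.5;-1 0 0 0 0 0 8.5'>/dev/null
python3 -m creep '-1 0 0 0 0 0 8.5;-1 0 0 0 0 0 8.5;-1 0 0 0 0 0 8.5;-1 0 0 0 0 0 8.5;-1 0 0 0 0 0 8.5'>/dev/null
python3 -m creep '-1 0 0 0 0 0 8.5;-1 0 0 0 0 0 8.5;-1 0 0 0 0 0 8.5;-1 0 0 0 0 0 8.5;-1 0 0 0 0 0 8.5'>/dev/null
python3 -m creep '-1 0 0 0 0 0 8.5;-1 0 0 0 0 0 8.5;-1 0 0 0 0 0 8.5;-1 0 0 0 0 0 8.5;-1 0 0 0 0 0 8.5'>/dev/null
python3 -m creep '-1 0 0 0 0 0 8.5;-1 0 0 0 0 0 1.5;-1 0 0 0 0 0 0'
python3 go.py .512 .3113 .022 .206
```

```text
t: 12.85
tool_pos: [0.5534, 0.3201, 0.0208]
eef_rot: [-0.103, 0.995, -0.001, -0.005]
contact_force: [-12.3, -2.7, 3.6]
finger_gap: 0.0595
gripper_force: 66.5
t: 15.65
tool_pos: [0.4612, 0.3009, 0.1027]
eef_rot: [0.994, 0.105, 0.001, -0.0]
contact_force: [-0.9, 0.2, -1.6]
finger_gap: 0.0592
gripper_force: 66.1
t 15.7 at [0.4612 0.3009 0.1027] q [ 0.45  0.21  1.89 -0.    1.04  1.81] F [-0.9  0.2 -1.6] gap 0.0592 66.1 
  need shift [51.6  0.4 80.8] turn [-0.  -0.1  0.2]
```

```bash

python3 -m creep '-1 25 0 20 0 0 0;-1 26 0 20 0 0 0;-1 0 0 20 0 0 0;-1 0 0 20 0 0 0;-1 0 0 0 0 0 0'>/dev/null
python3 -m creep '-1 8 0 0 0 0 0;-1 8 0 0 0 0 0;-1 8 0 0 0 0 0;-1 3 0 0 0 0 0;-1 0 0 0 0 0 0'
python3 -m creep '-1 2 0 0 0 0 0;-1 2 0 0 0 0 0;-1 2 0 0 0 0 0;-1 0 0 0 0 0 0'
python3 -m creep '-1 2 0 0 0 0 0;-1 2 0 0 0 0 0;-1 0 0 0 0 0 0'
```

```text
t: 16.65
tool_pos: [0.5381, 0.3171, 0.0234]
eef_rot: [0.995, 0.104, 0.001, -0.0]
contact_force: [-0.4, -0.7, -2.1]
finger_gap: 0.059
gripper_force: 66.0
t: 17.05
tool_pos: [0.5427, 0.318, 0.0223]
eef_rot: [0.995, 0.104, 0.0, -0.0]
contact_force: [-0.3, -0.0, -2.7]
finger_gap: 0.0593
gripper_force: 66.0
t: 17.35
tool_pos: [0.5454, 0.3186, 0.022]
eef_rot: [0.995, 0.104, -0.001, 0.0]
contact_force: [-3.2, -0.9, 0.3]
finger_gap: 0.0594
gripper_force: 66.2
```

```bash

python3 -m creep '-1 2 0 0 0 0 0;-1 2 0 0 0 0 0;-1 2 0 0 0 0 0;-1 0 0 0 0 0 0'
python3 -m creep '-1 1.5 0 0 0 0 0;-1 1 0 0 0 0 0;-1 0 0 0 0 0 0'
python3 -m creep '-1 1 0 0 0 0 0;-1 1 0 0 0 0 0;-1 0 0 0 0 0 0'
```

```text
t: 17.75
tool_pos: [0.5508, 0.3196, 0.0219]
eef_rot: [0.995, 0.104, -0.002, 0.0]
contact_force: [-6.8, -2.1, 1.2]
finger_gap: 0.0594
gripper_force: 66.5
t: 18.05
tool_pos: [0.5516, 0.3198, 0.0214]
eef_rot: [0.995, 0.103, -0.004, 0.001]
contact_force: [-7.8, -1.9, 1.5]
finger_gap: 0.0594
gripper_force: 66.7
t: 18.35
tool_pos: [0.5517, 0.3197, 0.0205]
eef_rot: [0.995, 0.103, -0.006, 0.001]
contact_force: [-11.4, -1.8, 2.4]
finger_gap: 0.0589
gripper_force: 66.7
```

```bash

python3 -m creep '-1 0 0 0 0 0 0;-1 0 0 0 0 0 0;-1 0 0 0 0 0 0;-1 0 0 0 0 0 0;-1 0 0 0 0 0 0'>/dev/null
python3 -m creep '-1 0 0 0 0 0 0;-1 0 0 0 0 0 0;-1 0 0 0 0 0 0;-1 0 0 0 0 0 0;-1 0 0 0 0 0 0'
python3 -m creep '-1 -10 0 0 0 0 0;-1 -20 0 0 0 0 0;-1 -40 0 0 0 0 0;-1 -20 0 -20 0 0 0;-1 0 0 -40 0 0 0'>/dev/null
python3 -m creep '-1 0 0 -40 0 0 -8.1;-1 0 0 -40 0 0 -8.1;-1 0 0 -40 0 0 -8.1;-1 0 0 0 0 0 -8.1;-1 0 0 0 0 0 -8.1'>/dev/null
python3 -m creep '-1 0 0 0 0 0 -8.1;-1 0 0 0 0 0 -8.1;-1 0 0 0 0 0 -8.1;-1 0 0 0 0 0 -8.1;-1 0 0 0 0 0 -8.1'>/dev/null
python3 -m creep '-1 0 0 0 0 0 -8.1;-1 -30 0 0 0 0 0;-1 -40 0 0 0 0 0;-1 -45 0 0 0 0 0;-1 -45 0 0 0 0 0'>/dev/null
python3 -m creep '-1 -45 0 0 0 0 0;-1 -45 0 0 0 0 0;-1 -45 0 0 0 0 0;-1 -45 0 0 0 0 0;-1 -45 0 0 0 0 0'>/dev/null
python3 -m creep '-1 -45 0 0 0 0 0;-1 -45 0 0 0 0 0;-1 -45 0 0 0 0 0;-1 -45 0 0 0 0 0;-1 -40 0 0 0 0 0'>/dev/null
python3 -m creep '-1 -35 -5 0 0 0 0;-1 -25 -5 0 0 0 0;-1 0 0 0 0 0 0;-1 0 0 0 0 0 0'
python3 go.py .577 -.34 .2 1.76
python3 - <<'E'
from h import *
c=robot.get_calibration("wrist"); im=robot.grab_frame("wrist"); V=[]
for d in robot.masks_of("tray","wrist")[:3]:
    g=ground([d["position"]],c,0)[0]; print(d["p"],d["position"],d["mask"].sum(),g)
for p in place(TRAY,.5665,-.2858,.19):
    cv2.polylines(im,[cv2.convexHull(project(p,c).round().astype(np.int32))],True,(0,0,255),1)
cv2.imwrite("pics/w5.png",im)
E
```

```text
t: 19.35
tool_pos: [0.5516, 0.3197, 0.0205]
eef_rot: [0.995, 0.103, -0.006, 0.001]
contact_force: [-11.2, -3.2, 2.2]
finger_gap: 0.0591
gripper_force: 66.7
t: 22.75
tool_pos: [0.586, -0.3534, 0.2023]
eef_rot: [0.637, 0.771, 0.0, 0.001]
contact_force: [-0.1, 0.6, -2.3]
finger_gap: 0.0593
gripper_force: 66.2
t 22.8 at [ 0.586  -0.3534  0.2023] q [-0.65  0.36  1.49  0.    1.29 -0.84] F [-0.1  0.6 -2.3] gap 0.0593 66.2 
  need shift [14.8 -6.3  2.3] turn [0.1 0.1 0.1]
0.7 [276.1, 99.7] 13968 [ 0.5643509  -0.27746363  0.        ]
```

View pics/w5.png

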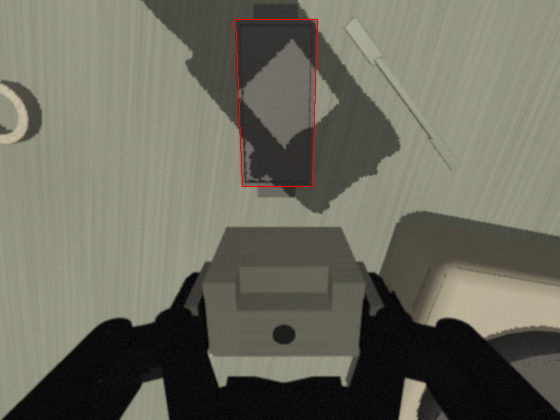

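The overlay of the top-camera estimate is nearly on the tray at (276,105), and the tray is empty and clear around. I'll refine the fit without the end tabs.

```bash
python3 - <<'E'
from h import *
c=robot.get_calibration("wrist"); im=robot.grab_frame("wrist")
m=robot.masks_of("tray","wrist")[0]["mask"].astype(np.uint8)
o=cv2.morphologyEx(m,cv2.MORPH_OPEN,np.ones((50,50),np.uint8)); print(m.sum(),o.sum())
f=fit(TRAY,[(o.astype(np.float32),c)],[.5665,-.2858,.19]); print(f)
ct=robot.get_calibration("top"); robot.grab_frame("top")
d=[d for d in robot.masks_of("tray","top") if abs(d["position"][0]-388)<20]
if d:
    mt=cv2.morphologyEx(d[0]["mask"].astype(np.uint8),cv2.MORPH_OPEN,np.ones((22,22),np.uint8)); print(fit(TRAY,[(mt.astype(np.float32),ct)],[.5665,-.2858,.19]))
x,y,a=f[0]
for s in (-.0546,-.0182,.0182,.0546): print(s,np.round([x-s*np.sin(a),y+s*np.cos(a)],4),"yaw",a+np.pi/2)
for p in place(TRAY,x,y,a): cv2.polylines(im,[cv2.convexHull(project(p,c).round().astype(np.int32))],True,(0,0,255),1)
cv2.imwrite("pics/w6.png",cv2.resize(im[0:220,180:380],None,fx=2.7,fy=2.7,interpolation=cv2.INTER_CUBIC))
E
```

```text
13667 12385
(array([ 0.5664, -0.2863,  0.2041]), np.float64(0.975))
(array([ 0.56  , -0.2769,  0.1209]), np.float64(0.549))
-0.0546 [ 0.5775 -0.3398] yaw 1.7748963267948965
-0.0182 [ 0.5701 -0.3041] yaw 1.7748963267948965
0.0182 [ 0.5627 -0.2685] yaw 1.7748963267948965
0.0546 [ 0.5553 -0.2328] yaw 1.7748963267948965
```

View pics/w6.png

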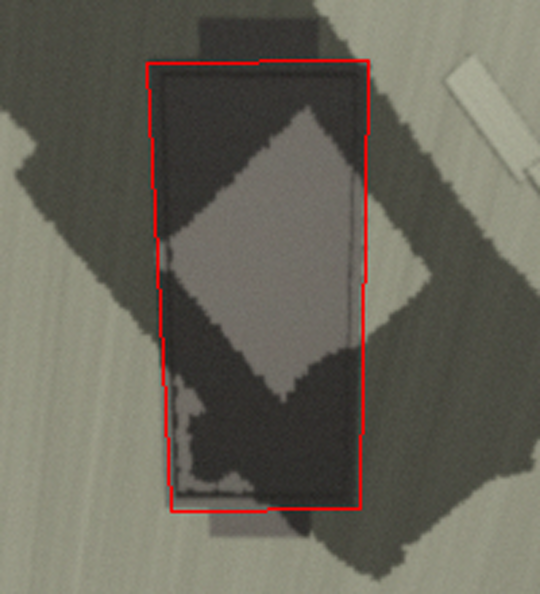

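```bash
python3 go.py .5777 -.3406 .040 1.775
python3 -m creep '-1 14.5 -6 0 0 0 -0.8;-1 0 0 40 0 0 0;-1 0 0 40 0 0 0;-1 0 0 40 0 0 0;-1 0 0 40 0 0 0'>/dev/null
python3 -m creep '-1 0 0 0 0 0 0;-1 0 0 0 0 0 0'>/dev/null
python3 go.py .5777 -.3406 .0205 1.775
```

```text
t 23.1 at [ 0.586  -0.3513  0.2025] q [-0.64  0.36  1.49  0.    1.29 -0.84] F [-0.1  1.1 -2.4] gap 0.0594 66.2 
  need shift [ 12.1  -6.2 162.5] turn [ 0.   0.  -0.6]
t 23.8 at [ 0.5767 -0.3383  0.0417] q [-0.64  0.51  1.61  0.    1.02 -0.84] F [ 0.5 -0.4 -1.7] gap 0.0591 66.1 
  need shift [-2.5  0.6 21.2] turn [-0.1 -0.1  0.1]
```

```bash

python3 -m creep '-1 -2.5 0.6 8 0 0 0;-1 0 0 8 0 0 0;-1 0 0 3 0 0 0;-1 0 0 1.5 0 0 0;-1 0 0 0 0 0 0'
python3 go.py .5777 -.3406 .0205 1.775
```

```text
t: 24.25
tool_pos: [0.5807, -0.3435, 0.028]
eef_rot: [0.631, 0.776, -0.0, 0.003]
contact_force: [-4.5, 3.6, 13.8]
finger_gap: 0.0591
gripper_force: 68.5
t 24.2 at [ 0.5807 -0.3435  0.028 ] q [-0.64  0.54  1.6  -0.    1.   -0.84] F [-4.5  3.6 13.8] gap 0.0591 68.5 
  need shift [ 3.4 -2.4  7.5] turn [0.2 0.2 0.1]
```

The block has caught on the wall top, with the underside about 12 mm up. I'll lift slightly and re-read.

```bash

python3 -m creep '-1 0 0 -14 0 0 0;-1 0 0 0 0 0 0;-1 0 0 0 0 0 0;-1 0 0 0 0 0 0' >/dev/null
python3 go.py .5777 -.3406 .0205 1.775
python3 - <<'E'
from h import *
im=robot.grab_frame("wrist"); cv2.imwrite("pics/w7.png",im)
E
```

```text
t 24.6 at [ 0.5777 -0.3412  0.0351] q [-0.64  0.52  1.61  0.    1.01 -0.84] F [ 0.4 -0.4 -2.2] gap 0.0592 66.4 
  need shift [ 0.6  0.2 14.6] turn [-0.  -0.1  0.1]
```

View pics/w7.png

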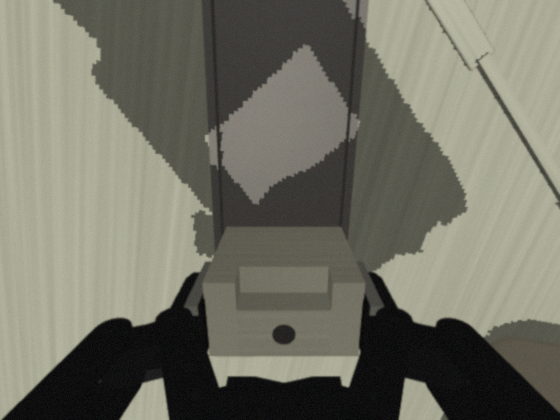

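Sideways the block is centred between the tray walls (bottom edge cols 225–342, walls about 221–350), so it caught on the far end wall. I'll shift 4.5 mm along the tray and lower again.

```bash

python3 -m creep '-1 5 0.4 4 0 0 0;-1 0 0 4 0 0 0;-1 0 0 2 0 0 0;-1 0 0 0 0 0 0;-1 0 0 0 0 0 0'
python3 -m creep '-1 0 0 2 0 0 0;-1 0 0 2 0 0 0;-1 0 0 0 0 0 0'
python3 go.py .5777 -.3406 .0205 1.775
```

```text
t: 25.2
tool_pos: [0.5775, -0.3365, 0.0255]
eef_rot: [0.631, 0.776, -0.0, -0.0]
contact_force: [-0.3, 0.8, -2.2]
finger_gap: 0.0593
gripper_force: 66.4
t: 25.5
tool_pos: [0.5773, -0.3365, 0.0215]
eef_rot: [0.631, 0.776, -0.0, -0.0]
contact_force: [-0.4, -0.1, -3.7]
finger_gap: 0.0591
gripper_force: 66.4
t 25.5 at [ 0.5773 -0.3365  0.0215] q [-0.63  0.54  1.62  0.    0.99 -0.84] F [-0.4 -0.1 -3.7] gap 0.0591 66.4 
  need shift [-4.1 -0.5  1. ] turn [-0.  -0.   0.1]
```

```bash

python3 -m creep '-1 0 0 1 0 0 0;-1 0 0 1 0 0 0;-1 0 0 0 0 0 0'
python3 -m creep '-1 -2 0 0 0 0 0;-1 -1.5 0 0 0 0 0;-1 0 0 0 0 0 0'
python3 -m creep '-1 -1.5 0 0 0 0 0;-1 -1 0 0 0 0 0;-1 0 0 0 0 0 0'
python3 go.py .5777 -.3406 .0205 1.775
```

```text
t: 25.8
tool_pos: [0.5777, -0.3367, 0.0202]
eef_rot: [0.631, 0.776, -0.0, 0.0]
contact_force: [-1.3, 1.4, -0.2]
finger_gap: 0.059
gripper_force: 66.4
t: 26.1
tool_pos: [0.5785, -0.34, 0.0202]
eef_rot: [0.631, 0.776, 0.0, 0.0]
contact_force: [-1.9, 2.6, 2.3]
finger_gap: 0.0593
gripper_force: 66.7
t: 26.4
tool_pos: [0.5789, -0.3419, 0.0202]
eef_rot: [0.631, 0.776, 0.0, -0.0]
contact_force: [-2.3, 4.6, 4.4]
finger_gap: 0.0595
gripper_force: 67.0
t 26.4 at [ 0.5789 -0.3419  0.0202] q [-0.64  0.55  1.6   0.    0.99 -0.84] F [-2.3  4.6  4.4] gap 0.0595 67.0 
  need shift [ 1.6 -0.9 -0.3] turn [ 0.  -0.1  0.1]
```

It's seated with its underside on the floor, against the end wall. I'll release, lift and go above the nearest brick.

```bash

python3 -m creep '1 0 0 0 0 0 0;1 0 0 0 0 0 0;1 0 0 0 0 0 0;1 0 0 0 0 0 0;1 0 0 0 0 0 0'
python3 -m creep '1 0 0 -10 0 0 0;1 0 0 -40 0 0 0;1 0 0 -40 0 0 0;1 0 0 -45 0 0 0;1 0 0 -45 0 0 0'>/dev/null
python3 -m creep '1 39.3 -14.2 0 0 0 0;1 39.3 -14.2 0 0 0 0;1 39.3 -14.2 0 0 0 0;1 39.3 -14.2 0 0 0 0;1 39.3 -14.2 0 0 0 0'>/dev/null
python3 -m creep '1 39.3 -14.2 0 0 0 8.5;1 0 0 0 0 0 8.5;1 0 0 0 0 0 8.5;1 0 0 0 0 0 8.5;1 0 0 0 0 0 8.5'>/dev/null
python3 -m creep '1 0 0 0 0 0 8.5;1 0 0 0 0 0 8.5;1 0 0 0 0 0 8.5;1 0 0 0 0 0 8.5;1 0 0 0 0 0 0'>/dev/null
cat > brick.py <<'E'
from h import *; import sys
from go import show
def look(out=None):
    c=robot.get_calibration("wrist"); im=robot.grab_frame("wrist"); r=[]
    for d in robot.masks_of("brick1_center","wrist")[:6]:
        m=d["mask"].astype(np.float32); g=ground([d["position"]],c,.017)[0]
        e=[np.nonzero(m)[i] for i in (0,1)]
        if min(e[0].min(),e[1].min())<2 or e[0].max()>417 or e[1].max()>557: print("cut",g.round(3)); continue
        f=fit(BRICK,[(m,c)],g,angs=np.radians([-60,-15,30,75]),spread=(.01,.01,.2)); print(round(d["p"],2),np.round(d["position"]),f); r.append(f)
        for p in place(BRICK,*f[0]): cv2.polylines(im,[cv2.convexHull(project(p,c).round().astype(np.int32))],True,(0,0,255),1)
    if out: cv2.imwrite(out,im)
    return r
look(sys.argv[1] if len(sys.argv)>1 else None)
E
python3 brick.py pics/w8.png; python3 go.py .448 -.128 .2 .43
```

```text
t: 26.9
tool_pos: [0.5788, -0.3427, 0.0197]
eef_rot: [0.631, 0.776, -0.0, 0.0]
contact_force: [-0.3, 0.8, 0.4]
finger_gap: 0.085
gripper_force: 0.0
0.9 [282. 184.] (array([ 0.4481, -0.1273,  0.407 ]), np.float64(0.923))
t 29.0 at [ 0.4473 -0.1291  0.2004] q [-0.43 -0.1   2.01 -0.    1.23  0.69] F [ 0.5 -0.3 -0.4] gap 0.0855 0.0 
  need shift [ 1.1 -0.7  0.4] turn [ 0.  -0.   0.9]
```

View pics/w8.png

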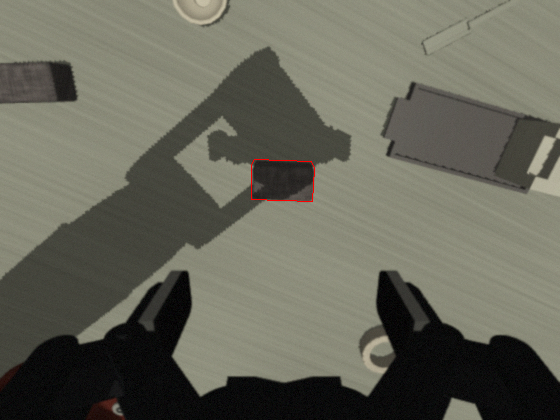

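The view shows the brick at (282,184) well fitted, and the block standing at the tray's far end at about (540,160). I'll grasp the brick.

```bash

python3 -m creep '1 1.5 -1.3 38 0 0 2.2;1 0 0 38 0 0 0;1 0 0 38 0 0 0;1 0 0 38 0 0 0;1 0 0 20 0 0 0'>/dev/null
python3 -m creep '1 0 0 10 0 0 0;1 0 0 7 0 0 0;1 0 0 0 0 0 0;1 0 0 0 0 0 0'
python3 go.py .4481 -.1273 .011 .407
python3 -m creep '-1 0 0 0 0 0 0;-1 0 0 0 0 0 0;-1 0 0 0 0 0 0;-1 0 0 0 0 0 0;-1 0 0 0 0 0 0' 40
python3 -m creep '-1 0 0 -10 0 0 0;-1 0 0 -40 0 0 0;-1 0 0 -40 0 0 0;-1 0 0 -30 0 0 0;-1 0 0 0 0 0 0'
python3 go.py .5692 -.300 .1 1.775
```

```text
t: 29.9
tool_pos: [0.4492, -0.1278, 0.012]
eef_rot: [0.98, 0.201, 0.001, 0.001]
contact_force: [-0.1, -1.7, 0.1]
finger_gap: 0.0854
gripper_force: 0.0
t 29.9 at [ 0.4492 -0.1278  0.012 ] q [-0.43  0.2   2.11 -0.    0.82  0.74] F [-0.1 -1.7  0.1] gap 0.0854 0.0 
  need shift [-0.8 -0.9  1. ] turn [ 0.1 -0.1 -0.2]
t: 30.4
tool_pos: [0.4492, -0.1278, 0.0121]
eef_rot: [0.98, 0.2, 0.001, 0.001]
contact_force: [-0.5, 0.3, 6.1]
finger_gap: 0.0588
gripper_force: 44.5
t: 30.9
tool_pos: [0.4517, -0.1289, 0.1364]
eef_rot: [0.98, 0.2, 0.004, 0.003]
contact_force: [0.5, -1.7, 0.4]
finger_gap: 0.0585
gripper_force: 43.7
t 30.9 at [ 0.4517 -0.1289  0.1364] q [-0.43 -0.02  2.06  0.    1.09  0.74] F [ 0.5 -1.7  0.4] gap 0.0585 43.7 
  need shift [ 40.6 203.2  38.3] turn [  0.7  -0.  -78.6]
```

```bash

python3 -m creep '-1 8 41.7 0 0 0 0;-1 8 41.7 0 0 0 0;-1 8 41.7 0 0 0 0;-1 8 41.7 0 0 0 0;-1 8 41.7 0 0 0 0'>/dev/null
python3 -m creep '-1 0 0 0 0 0 -8.5;-1 0 0 0 0 0 -8.5;-1 0 0 0 0 0 -8.5;-1 0 0 0 0 0 -8.5;-1 0 0 0 0 0 -8.5'>/dev/null
python3 -m creep '-1 0 0 0 0 0 -8.5;-1 0 0 0 0 0 -8.5;-1 0 0 0 0 0 -8.5;-1 0 0 0 0 0 -8.5;-1 0 0 20 0 0 -2.1'>/dev/null
python3 -m creep '-1 0 0 30 0 0 0;-1 0 0 20 0 0 0;-1 0 0 0 0 0 0;-1 0 0 0 0 0 0'>/dev/null
python3 go.py .5703 -.3051 .045 1.775
```

```text
t 32.8 at [ 0.5656 -0.3027  0.0597] q [-0.6   0.44  1.68  0.    1.03 -0.81] F [ 0.8  0.1 -0. ] gap 0.0591 43.7 
  need shift [-3.3  4.1 14.6] turn [-0.1 -0.1  0. ]
```

```bash

python3 -m creep '-1 -3.3 4.1 0 0 0 0;-1 0 0 15 0 0 0;-1 0 0 10 0 0 0;-1 0 0 0 0 0 0;-1 0 0 0 0 0 0'
python3 go.py .5703 -.3051 .0165 1.775
```

```text
t: 33.3
tool_pos: [0.5706, -0.3056, 0.0349]
eef_rot: [0.631, 0.776, -0.0, -0.001]
contact_force: [0.7, -0.0, -0.5]
finger_gap: 0.0594
gripper_force: 43.8
t 33.3 at [ 0.5706 -0.3056  0.0349] q [-0.6   0.48  1.67 -0.    0.99 -0.8 ] F [ 0.7 -0.  -0.5] gap 0.0594 43.8 
  need shift [ 0.6 -0.2 18.4] turn [-0.1 -0.   0. ]
```

```bash

python3 -m creep '-1 0.6 -0.2 6 0 0 0;-1 0 0 6 0 0 0;-1 0 0 3 0 0 0;-1 0 0 2 0 0 0;-1 0 0 0 0 0 0'
python3 go.py .5703 -.3051 .0165 1.775
```

```text
t: 33.8
tool_pos: [0.5706, -0.305, 0.0183]
eef_rot: [0.631, 0.776, -0.0, -0.0]
contact_force: [0.2, -0.1, -0.3]
finger_gap: 0.059
gripper_force: 43.8
t 33.8 at [ 0.5706 -0.305   0.0183] q [-0.6   0.51  1.67 -0.    0.96 -0.8 ] F [ 0.2 -0.1 -0.3] gap 0.059 43.8 
  need shift [-0.  -0.3  1.8] turn [-0. -0.  0.]
```

```bash

python3 -m creep '-1 0 0 1.5 0 0 0;-1 0 0 0 0 0 0;1 0 0 0 0 0 0;1 0 0 0 0 0 0;1 0 0 0 0 0 0'
python3 -m creep '1 0 0 0 0 0 0;1 0 0 -10 0 0 0;1 0 0 -50 0 0 0;1 0 0 -50 0 0 0;1 0 0 -50 0 0 0'>/dev/null
python3 -m creep '1 20 -2 -22 0 0 0;1 38 -4 0 0 0 0;1 43 -4.5 0 0 0 0;1 43 -4.5 0 0 0 0;1 43 -4.5 0 0 0 0'>/dev/null
python3 -m creep '1 43 -4.5 0 0 0 0;1 43 -4.5 0 0 0 0;1 43 -4.5 0 0 0 0;1 43 -4.5 0 0 0 0;1 43 -4.5 0 0 0 0'>/dev/null
python3 -m creep '1 43 -4.5 0 0 0 8.5;1 0 0 0 0 0 8.5;1 0 0 0 0 0 8.5;1 0 0 0 0 0 8.5;1 0 0 0 0 0 8.5'>/dev/null
python3 -m creep '1 0 0 0 0 0 8.5;1 0 0 0 0 0 8.5;1 0 0 0 0 0 8.5;1 0 0 0 0 0 8.5;1 0 0 0 0 0 0'
python3 brick.py pics/w9.png; python3 go.py .434 .124 .2 .43
```

```text
t: 34.3
tool_pos: [0.5711, -0.3053, 0.0176]
eef_rot: [0.631, 0.776, 0.0, 0.0]
contact_force: [-0.3, 0.2, -0.0]
finger_gap: 0.0855
gripper_force: 0.0
t: 36.8
tool_pos: [0.4366, 0.1175, 0.2001]
eef_rot: [0.974, 0.225, 0.001, 0.0]
contact_force: [-0.1, 0.0, 0.1]
finger_gap: 0.0854
gripper_force: 0.0
t 36.9 at [0.4365 0.1174 0.1999] q [ 0.11 -0.13  2.04 -0.    1.24  1.22] F [1.1 0.1 0.9] gap 0.0854 0.0 
  need shift [ 0.6 -7.  -0.1] turn [ 0.  -0.   1.5]
```

```bash
python3 brick.py pics/w10.png
python3 - <<'E'
from h import *
ct=robot.get_calibration("top"); 
for n in ("brick2_center","brick1_center"):
    robot.grab_frame("top")
    for d in robot.masks_of(n,"top"): print(n,round(d["p"],2),np.round(d["position"]),ground([d["position"]],ct,.02)[0].round(3),d["mask"].sum())
E
```

```text
brick2_center 0.74 [227. 210.] [0.432 0.128 0.02 ] 333
brick1_center 0.67 [399. 150.] [ 0.576 -0.31   0.02 ] 376
```

View pics/w10.png

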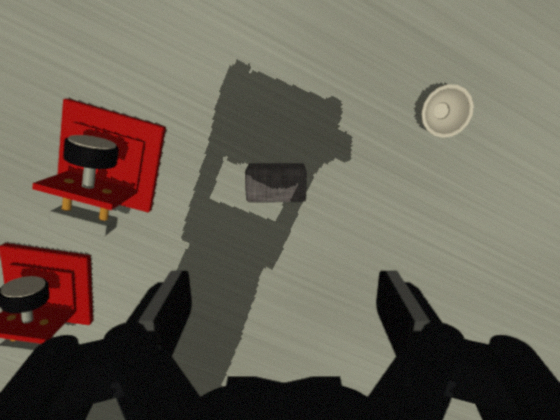

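The brick is at about (276,183), half in the gripper's shadow, so the network missed it. I'll shift over it, go lower, and try again.

```bash
python3 -m creep '1 0 -7 20 0 0 0;1 0 0 20 0 0 0;1 0 0 0 0 0 0;1 0 0 0 0 0 0' >/dev/null; python3 brick.py pics/w11.png; python3 go.py .432 .128 .16 .43
python3 - <<'E'
from h import *
im=cv2.imread("pics/w11.png"); cv2.imwrite("pics/w11c.png",cv2.resize(im[120:240,190:370],None,fx=4,fy=4,interpolation=cv2.INTER_CUBIC))
E
```

```text
t 37.7 at [0.4343 0.1238 0.1604] q [ 0.12 -0.09  2.07  0.    1.15  1.24] F [-0.3  0.6  0.7] gap 0.0855 0.0 
  need shift [-0.2 -4.8  0.4] turn [ 0.  -0.1  1.4]
```

View pics/w11c.png

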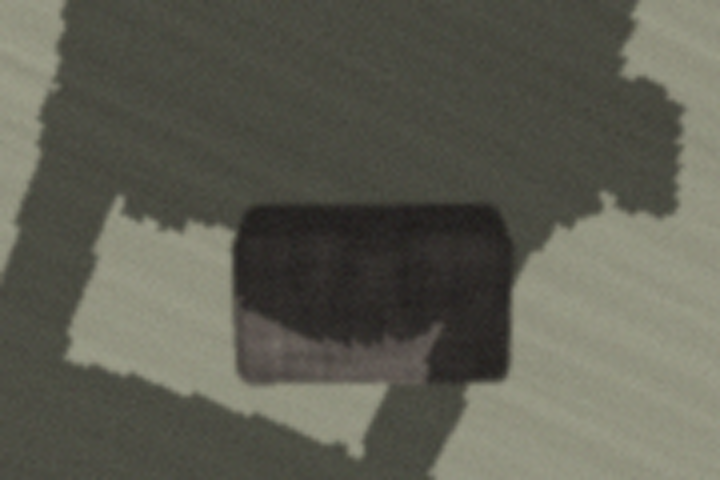

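The crop shows the brick clearly: outline corners at crop (245,205), (495,204), (512,240), (511,381), (238,383) and (234,240). I'll fit to that outline.

```bash
python3 - <<'E'
from h import *
c=robot.get_calibration("wrist"); m=np.zeros((420,560),np.uint8)
P=np.array([(245,205),(495,204),(512,240),(511,381),(238,383),(234,240)])/4+[190,120]-.4
big=np.zeros((1680,2240),np.uint8); cv2.fillConvexPoly(big,np.round((P+.5)*4).astype(np.int32),1)
m=cv2.resize(big.astype(np.float32),(560,420),interpolation=cv2.INTER_AREA)
f=fit(BRICK,[(m,c)],[.432,.126,.43],spread=(.01,.01,.2)); print(f)
from go import show; show(f[0][0],f[0][1],.012,f[0][2])
E
```

```text
(array([0.4337, 0.1244, 0.4853]), np.float64(0.941))
t 37.7 at [0.4343 0.1238 0.1604] q [ 0.12 -0.09  2.07  0.    1.15  1.24] F [-0.3  0.6  0.7] gap 0.0855 0.0 
  need shift [ -0.5  -0.9 148.4] turn [ 0.  -0.1 -1.8]
```

```bash

python3 -m creep '1 -0.5 -0.9 38 0 0 0;1 0 0 38 0 0 0;1 0 0 35 0 0 0;1 0 0 20 0 0 0;1 0 0 10 0 0 0'>/dev/null
python3 -m creep '1 0 0 7 0 0 0;1 0 0 0 0 0 0;1 0 0 0 0 0 0'
python3 -m creep '-1 0 0 0 0 0 0;-1 0 0 0 0 0 0;-1 0 0 0 0 0 0;-1 0 0 0 0 0 0;-1 0 0 0 0 0 0' 40
python3 -m creep '-1 0 0 -10 0 0 0;-1 0 0 -45 0 0 0;-1 0 0 -45 0 0 0;-1 0 0 -35 0 0 0;-1 0 0 0 0 0 0'
python3 go.py .563 -.2688 .1 1.775
```

```text
t: 38.5
tool_pos: [0.434, 0.1245, 0.0125]
eef_rot: [0.974, 0.225, 0.001, 0.0]
contact_force: [0.2, -0.0, -0.2]
finger_gap: 0.0855
gripper_force: 0.0
t: 39.0
tool_pos: [0.4339, 0.1245, 0.0125]
eef_rot: [0.974, 0.225, 0.001, 0.0]
contact_force: [-0.7, -0.4, 6.4]
finger_gap: 0.059
gripper_force: 44.5
t: 39.5
tool_pos: [0.4371, 0.125, 0.1527]
eef_rot: [0.974, 0.225, 0.006, 0.001]
contact_force: [1.1, -0.3, 0.7]
finger_gap: 0.0592
gripper_force: 43.7
t 39.5 at [0.4371 0.125  0.1527] q [ 0.12 -0.08  2.08  0.    1.12  1.24] F [ 1.1 -0.3  0.7] gap 0.0592 43.7 
  need shift [-60.1 408.9  53.7] turn [  0.7  -0.4 -75.7]
```

```bash

python3 -m creep '-1 -5 30 0 0 0 0;-1 -6 40 0 0 0 0;-1 -6 43 0 0 0 0;-1 -6 43 0 0 0 0;-1 -6 43 0 0 0 0'>/dev/null
python3 -m creep '-1 -6 43 0 0 0 0;-1 -6 43 0 0 0 0;-1 -6 43 0 0 0 0;-1 -6 43 0 0 0 0;-1 -6 38 0 0 0 0'>/dev/null
python3 -m creep '-1 0 0 0 0 0 -8.4;-1 0 0 0 0 0 -8.4;-1 0 0 0 0 0 -8.4;-1 0 0 0 0 0 -8.4;-1 0 0 0 0 0 -8.4'>/dev/null
python3 -m creep '-1 0 0 0 0 0 -8.4;-1 0 0 0 0 0 -8.4;-1 0 0 0 0 0 -8.4;-1 0 0 0 0 0 -8.5;-1 0 0 0 0 0 0'>/dev/null
python3 -m creep '-1 0 0 40 0 0 0;-1 0 0 40 0 0 0;-1 0 0 0 0 0 0;-1 0 0 0 0 0 0'>/dev/null
python3 go.py .563 -.2695 .030 1.775
```

```text
t 41.9 at [ 0.5575 -0.2684  0.065 ] q [-0.56  0.39  1.73 -0.    1.02 -0.76] F [0.1 0.9 0.2] gap 0.059 43.7 
  need shift [-2.3  5.3 35. ] turn [-0.2 -0.1 -0.1]
```

```bash

python3 -m creep '-1 -2.3 5.3 0 0 0 0;-1 0 0 20 0 0 0;-1 0 0 8 0 0 0;-1 0 0 0 0 0 0;-1 0 0 0 0 0 0'>/dev/null
python3 go.py .563 -.2695 .017 1.775
```

```text
t 42.4 at [ 0.5701 -0.2721  0.0466] q [-0.56  0.43  1.72  0.    0.98 -0.76] F [-1.1  6.5 16.1] gap 0.059 49.5 
  need shift [ 4.1 -6.7 29.5] turn [ 0.5  0.3 -0. ]
```

Contact came early, on top of the neighbouring brick. I'll lift and measure where the pieces stand.

```bash

python3 -m creep '-1 0 0 -30 0 0 0;-1 0 0 -40 0 0 0;-1 0 0 -40 0 0 0;-1 40 0 0 0 0 0;-1 40 0 0 0 0 0'>/dev/null
python3 -m creep '-1 0 0 0 0 0 0;-1 0 0 0 0 0 0;-1 0 0 0 0 0 0'
python3 - <<'E'
from h import *
def tr(f): 
    d=np.array(f[0][:2])-[.5664,-.2863]; a=.2041; return "tray xy mm",np.round([1e3*(d@[np.cos(a),np.sin(a)]),1e3*(d@[-np.sin(a),np.cos(a)])],1),"rel yaw",round((f[0][2]-a-np.pi/2+np.pi/2)%np.pi-np.pi/2,3),f[1]
for n in ("top","side","wrist"):
    c=robot.get_calibration(n); im=robot.grab_frame(n); cv2.imwrite(f"pics/x_{n}.png",im)
    for t,h in (("brick1_center",.034),("low_center",.054)):
        for d in robot.masks_of(t,n)[:4]:
            g=ground([d["position"]],c,.02)[0]
            if np.hypot(g[0]-.566,g[1]+.286)<.13: print(n,t,round(d["p"],2),np.round(d["position"]),d["mask"].sum(),*tr(fit(blk(h),[(d["mask"].astype(np.float32),c)],[g[0],g[1],1.775],z=.004,spread=(.01,.01,.1))))
            else: print(n,t,"elsewhere",np.round(d["position"]),g.round(3))
E
python3 go.py .563 -.2695 .017 1.775
```

```text
t: 43.2
tool_pos: [0.5495, -0.1931, 0.1501]
eef_rot: [0.632, 0.775, 0.0, 0.002]
contact_force: [0.2, -0.2, -0.0]
finger_gap: 0.059
gripper_force: 47.5
top brick1_center 0.66 [398. 145.] 95 tray xy mm [ 12.1 -14.9] rel yaw 0.102 0.217
top low_center 0.48 [419. 152.] 179 tray xy mm [ -9.5 -63.9] rel yaw 0.0 0.336
side brick1_center 0.49 [233. 178.] 216 tray xy mm [  0.9 -27.1] rel yaw 0.007 0.891
side low_center elsewhere [232. 164.] [ 0.588 -0.418  0.02 ]
wrist brick1_center 0.4 [282. 334.] 70 tray xy mm [  5.5 -74.6] rel yaw 0.098 0.023
wrist low_center 0.76 [285. 358.] 2836 tray xy mm [  0.7 -57.9] rel yaw -0.066 0.643
t 43.6 at [ 0.5481 -0.1923  0.1481] q [-0.46  0.21  1.79 -0.    1.15 -0.66] F [ 0.3  0.6 -0.5] gap 0.0594 47.5 
  need shift [-78.6  -0.9 131. ] turn [-0. -0. -0.]
```

```bash

python3 -m creep '-1 0 0 -40 0 0 0;-1 -40 0 -40 0 0 0;-1 -45 0 0 0 0 0;-1 -45 0 0 0 0 0;-1 -45 0 0 0 0 0'>/dev/null
python3 -m creep '-1 -25 0 0 0 0 0;-1 0 0 0 0 0 0;-1 0 0 0 0 0 0'
python3 - <<'E'
from h import *
c=robot.get_calibration("wrist"); im=robot.grab_frame("wrist"); cv2.imwrite("pics/y_wrist.png",im)
for t in ("brick1_center","low_center","tray"):
    for d in robot.masks_of(t,"wrist")[:4]: print(t,round(d["p"],2),np.round(d["position"]),d["mask"].sum(),ground([d["position"]],c,.03)[0].round(3))
cs=robot.get_calibration("side"); s=robot.grab_frame("side"); cv2.imwrite("pics/y_side.png",s)
p=project(np.array([[.5664,-.2863,.02]]),cs)[0].astype(int); u=p[0]-35,p[1]-30; print(p)
L=im.copy(); 
for q in place(TRAY,.5664,-.2863,.2041): cv2.polylines(L,[cv2.convexHull(project(q,c).round().astype(np.int32))],True,(0,0,255),1)
S=cv2.resize(s[u[1]:u[1]+60,u[0]:u[0]+70],(350,300),interpolation=cv2.INTER_CUBIC)
W=cv2.resize(L[0:400,150:410],(390,600),interpolation=cv2.INTER_CUBIC)
o=np.zeros((600,750,3),np.uint8); o[:,:390]=W; o[:300,390:740]=S; cv2.imwrite("pics/comp.png",o)
E
```

```text
t: 44.45
tool_pos: [0.5874, -0.3834, 0.2229]
eef_rot: [0.632, 0.775, 0.0, -0.001]
contact_force: [-0.6, 0.8, -0.4]
finger_gap: 0.0591
gripper_force: 47.5
brick1_center 0.95 [281. 101.] 2259 [ 0.57  -0.307  0.03 ]
low_center 0.8 [284. 141.] 2581 [ 0.58  -0.345  0.03 ]
tray 0.81 [283.  46.] 7103 [ 0.561 -0.259  0.03 ]
[232 179]
```

View pics/comp.png

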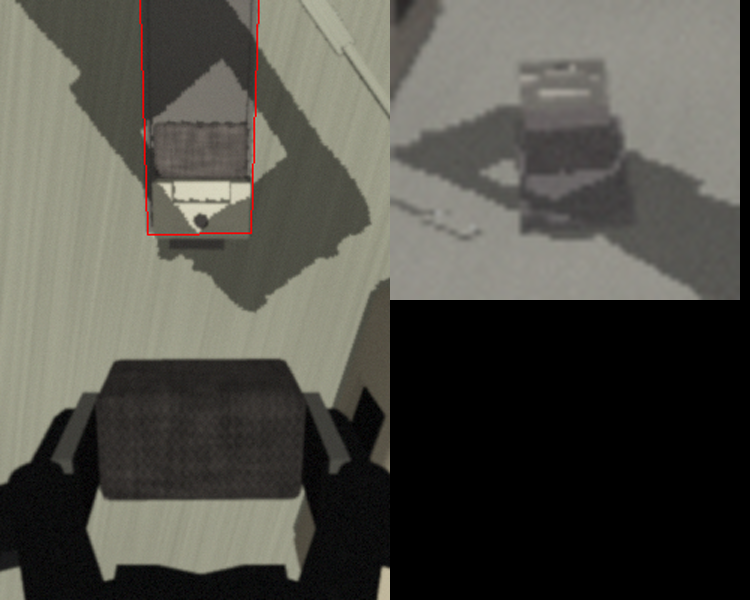

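The block at (200,210) and brick A at (202,150) sit properly inside the tray, and the other two places are free. I'll check how the held brick sits in the fingers by fitting its offset and pitch.

```bash
python3 - <<'E'
from h import *
c=robot.get_calibration("wrist"); st=robot.state(); Rt=R.from_quat(st["eef_rot"]).as_matrix(); t=st["tool_pos"]
P=np.array([(118,360),(285,359),(304,393),(305,490),(300,498),(100,498),(96,490),(97,393)])/1.5+[150,0]
m=np.zeros((840,1120),np.uint8); cv2.fillConvexPoly(m,np.round(P*2).astype(np.int32),1); m=cv2.resize(m.astype(np.float32),(560,420),interpolation=cv2.INTER_AREA)
B=box(-.017,.017,-.03,.03,-.017,.017)
def s(v):
    Q=(B@R.from_euler('y',v[3]).as_matrix().T+v[:3])@Rt.T+t
    q=project(Q,c); k=np.zeros((840,1120),np.uint8); cv2.fillConvexPoly(k,cv2.convexHull(np.round((q+.5)*2).astype(np.int32)),1)
    return cv2.resize(k.astype(np.float32),(560,420),interpolation=cv2.INTER_AREA)
cost=lambda v:1-np.minimum(s(v),m).sum()/np.maximum(s(v),m).sum()
for p0 in (0,.2,-.2):
    g=np.array([0,0,-.0045,p0]); r=minimize(cost,g,method="Nelder-Mead",options=dict(initial_simplex=np.vstack([g]+[g+e for e in np.diag([.004,.004,.004,.1])]),maxiter=250)); print(r.x.round(4),round(1-r.fun,3))
print(cost([-.0005,0,-.0045,0]), np.linalg.inv(c["T"])[:3,:3]@Rt)
# brick A in the tray
d=[d for d in (robot.grab_frame("wrist") is not None and robot.masks_of("brick1_center","wrist")) if d["position"][1]<200][0]
f=fit([box(-.017,.017,-.03,.03,0,.034)],[(d["mask"].astype(np.float32),c)],[.57,-.306,1.775],z=.004,spread=(.008,.008,.1)); e=f[0][:2]-[.5664,-.2863]
print("A",f, e@[np.cos(.2041),np.sin(.2041)], e@[-np.sin(.2041),np.cos(.2041)])
E
```

```text
[-3.000e-03  1.000e-04 -3.200e-03 -1.931e-01] 0.981
[-0.002   0.0006 -0.0045 -0.2221] 0.979
[-0.003   0.0002 -0.003  -0.1851] 0.98
0.09613353 [[ 2.94640942e-04  9.99999828e-01  5.07281871e-04]
 [ 9.46294906e-01 -4.42823775e-04  3.23304431e-01]
 [ 3.23304600e-01  3.84779529e-04 -9.46294874e-01]]
A (array([ 0.5712, -0.3054,  1.775 ]), np.float64(0.977)) 0.0008290691089755239 -0.019676448978729444
```

The held brick was pitched about 11° by the collision and sits 3 mm off; A is right at −19.7 mm. I'll put it down a little farther along, let it drop flat, then regrip and slide it into place.

```bash

python3 -m creep '-1 25 0 0 0 0 0;-1 40 0 0 0 0 0;-1 40 0 0 0 0 0;-1 18 0 40 0 0 0;-1 0 0 40 0 0 0'>/dev/null
python3 -m creep '-1 0 0 40 0 0 0;-1 0 0 40 0 0 0;-1 0 0 0 0 0 0;-1 0 0 0 0 0 0'
python3 go.py .5615 -.2628 .022 1.775
```

```text
t: 45.7
tool_pos: [0.5625, -0.2623, 0.0635]
eef_rot: [0.631, 0.776, -0.0, -0.001]
contact_force: [-0.6, -0.2, 0.9]
finger_gap: 0.0591
gripper_force: 47.5
t 45.7 at [ 0.5625 -0.2623  0.0635] q [-0.55  0.4   1.73  0.    1.02 -0.75] F [-0.6 -0.2  0.9] gap 0.0591 47.5 
  need shift [-0.3 -1.  41.5] turn [-0.1 -0.1  0. ]
```

```bash

python3 -m creep '-1 0 -1 15 0 0 0;-1 0 0 15 0 0 0;-1 0 0 0 0 0 0;-1 0 0 0 0 0 0'
python3 -m creep '-1 0 0 5 0 0 0;-1 0 0 4 0 0 0;-1 0 0 0 0 0 0;-1 0 0 0 0 0 0'
python3 go.py .5615 -.2628 .022 1.775
```

```text
t: 46.1
tool_pos: [0.5616, -0.263, 0.0335]
eef_rot: [0.631, 0.775, -0.0, -0.0]
contact_force: [-0.5, -0.3, -0.1]
finger_gap: 0.0592
gripper_force: 47.5
t: 46.5
tool_pos: [0.5617, -0.263, 0.0245]
eef_rot: [0.631, 0.775, -0.0, -0.0]
contact_force: [-0.4, -0.4, -0.7]
finger_gap: 0.0593
gripper_force: 47.5
t 46.5 at [ 0.5617 -0.263   0.0245] q [-0.55  0.45  1.74  0.    0.95 -0.75] F [-0.4 -0.4 -0.7] gap 0.0593 47.5 
  need shift [ 0.3 -0.2  2.5] turn [-0. -0. -0.]
```

```bash

python3 -m creep '-1 0 0 2 0 0 0;-1 0 0 2 0 0 0;-1 0 0 0 0 0 0'
python3 -m creep '1 0 0 0 0 0 0;1 0 0 0 0 0 0;1 0 0 0 0 0 0;1 0 0 -40 0 0 0;1 0 0 -40 0 0 0'
python3 -m creep '1 -40 0 -40 0 0 0;1 -45 0 -40 0 0 0;1 -35 0 0 0 0 0;1 0 0 0 0 0 0;1 0 0 0 0 0 0'
cat > trayfit.py <<'E'
from h import *
c=robot.get_calibration("wrist"); im=robot.grab_frame("wrist"); cv2.imwrite("pics/tf.png",im)
D=[(.054,d) for d in robot.masks_of("low_center","wrist")[:1]]+[(.034,d) for d in robot.masks_of("brick1_center","wrist")[:4]]
for h,d in D:
    m=d["mask"].astype(np.float32); g=ground([d["position"]],c,.03)[0]
    f=fit(blk(h),[(m,c)],[g[0],g[1],1.775],z=.004,spread=(.008,.008,.1)); e=f[0][:2]-[.5664,-.2863]
    print(h,round(d["p"],2),np.round(d["position"]),"tray mm",np.round([1e3*e@[np.cos(.2041),np.sin(.2041)],1e3*e@[-np.sin(.2041),np.cos(.2041)]],1),"dyaw",round(f[0][2]-1.775,3),f[1])
E
python3 trayfit.py
```

```text
t: 46.8
tool_pos: [0.5616, -0.2629, 0.0203]
eef_rot: [0.631, 0.775, -0.0, -0.0]
contact_force: [-0.4, 0.4, 0.1]
finger_gap: 0.0593
gripper_force: 47.5
t: 47.3
tool_pos: [0.5602, -0.2621, 0.0994]
eef_rot: [0.631, 0.775, -0.0, -0.002]
contact_force: [0.4, 0.3, -0.1]
finger_gap: 0.0855
gripper_force: 0.0
t: 47.8
tool_pos: [0.5832, -0.3689, 0.1688]
eef_rot: [0.632, 0.775, 0.0, -0.001]
contact_force: [-1.3, -0.7, -0.6]
finger_gap: 0.0852
gripper_force: 0.0
0.054 0.92 [286. 166.] tray mm [  1.2 -55.8] dyaw -0.009 0.931
0.034 0.55 [281. 122.] tray mm [  0.5 -20.2] dyaw -0.001 0.961
```

```bash

python3 -m creep '1 0 0 -40 0 0 0;1 30 0 -20 0 0 0;1 0 0 0 0 0 0;1 0 0 0 0 0 0'>/dev/null; python3 trayfit.py
python3 - <<'E'
from h import *
c=robot.get_calibration("side"); robot.grab_frame("side")
for d in robot.masks_of("brick1_center","side"):
    g=ground([d["position"]],c,.02)[0]; print(np.round(d["position"]),g.round(3),d["mask"].sum(),round(d["p"],2))
    if abs(g[1]+.27)<.06: 
        f=fit(blk(.034),[(d["mask"].astype(np.float32),c)],[g[0],g[1],1.775],z=.004,spread=(.008,.008,.1)); print(f,f[0][:2]-[.5664,-.2863])
E
```

```text
0.054 0.66 [285. 183.] tray mm [  1.1 -56.6] dyaw -0.025 0.898
0.034 0.68 [280. 147.] tray mm [  0.9 -20.9] dyaw -0.016 0.961
0.034 0.6 [384.  95.] tray mm [86.4 47.6] dyaw -0.422 0.24
```

```bash
python3 - <<'E'
from h import *
c=robot.get_calibration("wrist"); im=cv2.cvtColor(robot.grab_frame("wrist"),cv2.COLOR_BGR2GRAY).astype(np.float32)
a=.2041; ys=np.arange(-80,86,2)/1e3; 
for z in (.038,.004):
  for xs in (np.linspace(-.026,-.01,9),np.linspace(.01,.026,9)):
    r=[]
    for y in ys:
        P=np.array([[.5664+x*np.cos(a)-y*np.sin(a),-.2863+x*np.sin(a)+y*np.cos(a),z] for x in xs]); q=project(P,c).astype(np.float32)
        r.append(int(cv2.remap(im,q[:,:1],q[:,1:],cv2.INTER_LINEAR).mean()))
    print(z,list(zip((ys*1000).astype(int).tolist(),r)))
E
```

```text
0.038 [(-80, 138), (-78, 168), (-76, 175), (-74, 174), (-72, 174), (-70, 175), (-68, 174), (-66, 164), (-64, 144), (-62, 119), (-60, 95), (-58, 85), (-56, 80), (-54, 86), (-52, 94), (-50, 86), (-48, 83), (-46, 82), (-44, 81), (-42, 76), (-40, 69), (-38, 62), (-36, 40), (-34, 35), (-32, 36), (-30, 37), (-28, 39), (-26, 39), (-24, 38), (-22, 37), (-20, 37), (-18, 38), (-16, 37), (-14, 37), (-12, 39), (-10, 43), (-8, 50), (-6, 50), (-4, 43), (-2, 31), (0, 41), (2, 54), (4, 60), (6, 56), (8, 67), (10, 74), (12, 73), (14, 79), (16, 82), (18, 78), (20, 77), (22, 76), (24, 77), (26, 77), (28, 76), (30, 76), (32, 73), (34, 76), (36, 76), (38, 65), (40, 84), (42, 97), (44, 93), (46, 91), (48, 82), (50, 73), (52, 71), (54, 60), (56, 53), (58, 50), (60, 45), (62, 44), (64, 44), (66, 45), (68, 45), (70, 42), (72, 40), (74, 46), (76, 52), (78, 55), (80, 55), (82, 56), (84, 55)]
0.038 [(-80, 104), (-78, 86), (-76, 85), (-74, 85), (-72, 84), (-70, 85), (-68, 85), (-66, 85), (-64, 85), (-62, 84), (-60, 85), (-58, 85), (-56, 79), (-54, 76), (-52, 82), (-50, 84), (-48, 85), (-46, 84), (-44, 83), (-42,
[... 1688 characters left out ...]
84), (-50, 81), (-48, 75), (-46, 68), (-44, 52), (-42, 38), (-40, 38), (-38, 38), (-36, 38), (-34, 37), (-32, 37), (-30, 39), (-28, 37), (-26, 36), (-24, 35), (-22, 35), (-20, 35), (-18, 37), (-16, 40), (-14, 50), (-12, 59), (-10, 60), (-8, 53), (-6, 34), (-4, 40), (-2, 73), (0, 94), (2, 89), (4, 67), (6, 74), (8, 78), (10, 78), (12, 76), (14, 75), (16, 79), (18, 76), (20, 74), (22, 74), (24, 70), (26, 70), (28, 73), (30, 76), (32, 76), (34, 82), (36, 84), (38, 73), (40, 62), (42, 93), (44, 96), (46, 95), (48, 95), (50, 95), (52, 96), (54, 95), (56, 96), (58, 95), (60, 95), (62, 93), (64, 89), (66, 84), (68, 83), (70, 76), (72, 70), (74, 59), (76, 54), (78, 59), (80, 59), (82, 52), (84, 52)]
```

The rectified profile shows B lying flat with its top from about +5 to +39 mm, so its centre is about +22, in line. I'll regrip it and slide it towards A.

```bash
python3 go.py .5619 -.2648 .06 1.775
python3 -m creep '1 35 0 0 0 0 0;1 35 0 0 0 0 0;1 0 0 45 0 0 0;1 0 0 45 0 0 0;1 0 0 45 0 0 0'>/dev/null
python3 -m creep '1 0 0 30 0 0 0;1 0 0 0 0 0 0;1 0 0 0 0 0 0'>/dev/null;python3 go.py .5619 -.2648 .0165 1.775
```

```text
t 48.6 at [ 0.577  -0.3392  0.2276] q [-0.64  0.31  1.5  -0.    1.33 -0.84] F [-1.1  0.9  0.3] gap 0.0852 0.0 
  need shift [ 75.6   0.6 167.7] turn [-0.1 -0.1 -0. ]
t 49.5 at [ 0.5631 -0.2707  0.0637] q [-0.56  0.4   1.72 -0.    1.02 -0.76] F [-0.3 -0.2  1.1] gap 0.0856 0.0 
  need shift [ 6.   0.1 47.2] turn [-0.1 -0.1 -0. ]
```

```bash

python3 -m creep '1 6 0 20 0 0 0;1 0 0 20 0 0 0;1 0 0 7 0 0 0;1 0 0 0 0 0 0;1 0 0 0 0 0 0'
python3 -m creep '-1 0 0 0 0 0 0;-1 0 0 0 0 0 0;-1 0 0 0 0 0 0;-1 0 0 0 0 0 0' 20
python3 -m creep '-1 -2 0 0 0 0 0;-1 -2 0 0 0 0 0;-1 -1.5 0 0 0 0 0;-1 0 0 0 0 0 0;-1 0 0 0 0 0 0'
python3 -m creep '1 0 0 0 0 0 0;1 0 0 0 0 0 0;1 0 0 0 0 0 0;1 0 0 0 0 0 0'
python3 go.py .6884 .133 .2 1.775
```

```text
t: 49.95
tool_pos: [0.5637, -0.2658, 0.0193]
eef_rot: [0.631, 0.775, 0.0, 0.002]
contact_force: [0.3, 0.1, 0.6]
finger_gap: 0.0856
gripper_force: 0.0
t: 50.35
tool_pos: [0.5633, -0.2655, 0.0188]
eef_rot: [0.631, 0.775, 0.0, 0.001]
contact_force: [-0.7, -0.3, 5.2]
finger_gap: 0.0594
gripper_force: 23.6
t: 50.85
tool_pos: [0.564, -0.2685, 0.0188]
eef_rot: [0.632, 0.775, 0.001, -0.001]
contact_force: [-1.1, 4.4, 8.9]
finger_gap: 0.0596
gripper_force: 24.0
t: 51.25
tool_pos: [0.5629, -0.2701, 0.0167]
eef_rot: [0.632, 0.775, -0.0, -0.0]
contact_force: [-0.5, 0.3, -0.1]
finger_gap: 0.0855
gripper_force: 0.0
t 51.2 at [ 0.5629 -0.2701  0.0167] q [-0.56  0.47  1.73 -0.    0.94 -0.76] F [-0.5  0.3 -0.1] gap 0.0855 0.0 
  need shift [ 369.5  204.4 -183.2] turn [-0. -0. -0.]
```

```bash

python3 -m creep '1 0 0 -10 0 0 0;1 0 0 -45 0 0 0;1 0 0 -45 0 0 0;1 0 0 -45 0 0 0;1 0 0 -45 0 0 0'>/dev/null
python3 -m creep '1 30 17 0 0 0 0;1 37 20.5 0 0 0 0;1 37 20.5 0 0 0 0;1 37 20.5 0 0 0 0;1 37 20.5 0 0 0 0'>/dev/null
python3 -m creep '1 37 20.5 0 0 0 8.5;1 37 20.5 0 0 0 8.5;1 37 20.5 0 0 0 8.5;1 0 0 0 0 0 8.5;1 0 0 0 0 0 8.5'>/dev/null
python3 -m creep '1 0 0 0 0 0 8.5;1 0 0 0 0 0 8.5;1 0 0 0 0 0 8.5;1 0 0 0 0 0 0;1 0 0 0 0 0 0'>/dev/null
python3 - <<'E'
from h import *
ct=robot.get_calibration("top"); robot.grab_frame("top")
for d in robot.masks_of("brick1_center","top"): print(round(d["p"],2),np.round(d["position"]),ground([d["position"]],ct,.02)[0].round(3),d["mask"].sum())
E
python3 brick.py pics/b3.png; python3 go.py .682 .133 .2 .6
```

```text
0.71 [400. 151.] [ 0.573 -0.313  0.02 ] 387
0.69 [409. 147.] [ 0.583 -0.335  0.02 ] 434
0.81 [456. 407.] (array([ 0.5227, -0.3752, -0.4428]), np.float64(0.415))
cut [0.636 0.304 0.017]
t 53.5 at [0.679  0.0376 0.2074] q [-0.05  0.35  1.49 -0.    1.3   0.93] F [-0.2 -0.4  0.8] gap 0.0857 0.0 
  need shift [ 55.5 -77.7   7.4] turn [ 0.  -0.  -0.6]
```

```bash

python3 -m creep '1 18.5 -26 0 0 0 0;1 18.5 -26 0 0 0 0;1 18.5 -26 0 0 0 0;1 0 0 0 0 0 0;1 0 0 0 0 0 0'>/dev/null
python3 brick.py pics/b4.png; python3 go.py .682 .133 .2 .6
```

```text
t 54.0 at [0.6819 0.1325 0.2071] q [ 0.09  0.38  1.45 -0.    1.31  1.07] F [-0.6  0.5  0.5] gap 0.0856 0.0 
  need shift [ 0.3 -0.4  7.1] turn [ 0.   0.  -0.7]
```

```bash

python3 -m creep '1 0 35 0 0 0 0;1 0 35 0 0 0 0;1 0 0 0 0 0 0;1 0 0 0 0 0 0'>/dev/null
python3 brick.py pics/b5.png
python3 -m creep '1 -30 0 -30 0 0 0;1 -30 0 -30 0 0 0;1 0 0 0 0 0 0;1 0 0 0 0 0 0'>/dev/null
python3 brick.py pics/b6.png
python3 - <<'E'
from h import *
im=cv2.cvtColor(cv2.imread("pics/b4.png"),cv2.COLOR_BGR2GRAY)
s=cv2.resize(im[100:300,180:400],(55,50),interpolation=cv2.INTER_AREA)
for r in s: print("".join(" .:-=+*#%@"[9-min(9,int(v)//18)] for v in r))
E
```

```text
cut [ 0.58  -0.313  0.017]
0.73 [405. 278.] (array([ 0.6824, -0.1254, -0.4174]), np.float64(0.083))
:::::::::::+**************+****+****+=:--::::::::::::::
::::::::::-*************+***++***+****+++=::::::::::::=
::::::::::=****************************+++-::::::::::=*
::::::::::+**+***************+++*********+-:::::::::-**
:::::::::-**********************+****+***+-:::::::::+**
:::::::::-********************+***+******+:::::::::=***
:::::::::=*************************+****+=::::::::=****
::::::::-**********+****************+****+-::::::-+****
::::::::+***+*************************+***+-:::::+****+
:::::::=*******************************+***=::::-+***+-
:::::::+******+*********+***************+**=::::-***+-:
:::::::+*****************+****************+-:::::***=:.
::::::=********************+***************-:::::=*+-. 
:::::-+****++**************************=+**-::::::-+-. 
:::::+****=-:++**********************+=:-==::::::::-=-.
::::-+***+:::::----=****************+-:::::::::::::::=-
::::=****-:::::::::-#%%%%##%###%##*+::::::::::::::::::-
::::+***=::::::::::=######%#%#####+-::::::::::::
[... 1099 characters left out ...]
::::::::::::::::::::::::::::
**+******************=:::::::::::::::::::::::::::::::::
****+***************+::::::::::::::::::::::::::::::::::
*****************++*-::::::::::::::::::::::::::::::::::
****************=::-:::::::::::::::::::::::::::::::::::
*#**************-:::::::::::::::::::::::::::::::::==--:
%@*************=:::::::::::::::::::::::::::::::::-@@#*+
@@#************-:::::::::::::::::::::::::::::::::=@@%**
@@#***********+::::::::::::::::::::::::::::::::::+@@@#*
@@#***********-:::::::::::::::::-==-:::::::::::::*@@@%*
@@%**********+::::::::::::::::-+****+-:::::::::::*@@@@#
@@%**********=::::::::::::::::+***+***-::::::::::#@@@@%
@@@*********+::::::::::::::::=*+-...:++::::::::::%@@@@@
```

The network misses it again, but the intensity map shows brick C plainly: columns 257–317, rows 163–202, aligned with the tool. I'll return to that pose and fit by threshold.

```bash

python3 -m creep '1 30 0 30 0 0 0;1 30 0 30 0 0 0;1 0 -35 0 0 0 0;1 0 -35 0 0 0 0;1 0 0 0 0 0 0'>/dev/null
python3 -m creep '1 0 0 0 0 0 0;1 0 0 0 0 0 0'>/dev/null
python3 - <<'E'
from h import *
from go import show
c=robot.get_calibration("wrist"); im=robot.grab_frame("wrist"); g=im.astype(int)
s=cv2.resize(cv2.cvtColor(im,cv2.COLOR_BGR2GRAY)[150:216,240:336],(96,33),interpolation=cv2.INTER_AREA)
for i,r in enumerate(s): print(150+2*i,"".join(" .:-=+*#%@"[9-min(9,int(v)//18)] for v in r))
P=np.array([(260,163),(313,163),(317,172),(317,201),(257,202),(256,172)],float)
m=np.zeros((840,1120),np.uint8); cv2.fillConvexPoly(m,np.round(P*2).astype(np.int32),1); m=cv2.resize(m.astype(np.float32),(560,420),interpolation=cv2.INTER_AREA)
f=fit(BRICK,[(m,c)],[.682,.133,.6],spread=(.01,.01,.1)); print(f); show(*f[0][:2],.012,f[0][2])
E
```

```text
150 *************+*****+*+*+*************++********+++*+***************+****+************+********+*
152 **************+**++****++***********************+**+++**+**************+*++***********+*+***+***
154 **************+**+**++******+****+******************+++***+***************+**************++++***
156 ******+****************+*****++*****************+*****+*+****+****************++++*+********++++
158 *+*+++++****************+***+*****+**********************+*++********************+*+++**++++===-
160 +=+++---++=+++====+*********++++*+****+***********************+****+****************++++=-:-::::
162 ::---::::::::-::::=****************************************************************++-::::::::::
164 ::::::::::::::::::=*###%#########%#####################################%##********+=-:::::::::::
166 :::::::::::::::::-+##%%%%#%%%%%%%%%%%%%%%%%%%%%%%%%%%%%%%#%%%%%%#%#%%%%%%##****+*+--::::::::::::
168 :::::::::::::::::-*%%%%#%%###%%%#%%#%%#%%%%%%%%%###%%%%##%%#%##%#%####%##%#**+++=-::::::::::::::
170 ::::::::::::::::-*########################%###########%###################%#**+-::::::
[... 1748 characters left out ...]
::::::::::::::::::-=*+**********+*+***+-::::::::::::::::::::::::::::::::::::::::
208 ++==-::::::::::::::::::::::::::::=++****+***+++*+***++-:::::::::::::::::::::::::::::::::::::::::
210 ****++=-:::::::::::::::::::::::-=+**********+*+***++=:::::::::::::::::::::::::::::::::::::::::::
212 *******++=-----:::::::::::::::-+**************+***+-::::::::::::::::::::::::::::::::::::::::::::
214 **********++**+=-::::::::::::-=+****************+=-:::::::::::::::::::::::::::::::::::::::::::::
(array([0.6821, 0.1297, 0.6127]), np.float64(0.963))
t 55.8 at [0.6824 0.1327 0.2071] q [ 0.09  0.38  1.45 -0.    1.31  1.07] F [ 0.4 -0.2  1.2] gap 0.0853 0.0 
  need shift [ -1.9   2.2 195.1] turn [ 0.   0.  -1.4]
```

```bash

python3 -m creep '1 -1.9 2.2 38 0 0 -0.5;1 0 0 38 0 0 0;1 0 0 38 0 0 0;1 0 0 38 0 0 0;1 0 0 20 0 0 0'>/dev/null
python3 -m creep '1 0 0 13 0 0 0;1 0 0 10 0 0 0;1 0 0 0 0 0 0;1 0 0 0 0 0 0;1 0 0 0 0 0 0'
python3 go.py .6821 .1297 .012 .6
```

```text
t: 56.8
tool_pos: [0.6832, 0.1305, 0.0142]
eef_rot: [0.956, 0.294, 0.002, 0.0]
contact_force: [-0.6, -0.2, 0.7]
finger_gap: 0.0859
gripper_force: 0.0
t 56.8 at [0.6832 0.1305 0.0142] q [ 0.09  0.59  1.55 -0.    1.    1.06] F [-0.6 -0.2  0.7] gap 0.0859 0.0 
  need shift [-1.4  0.1  2.2] turn [ 0.1 -0.2 -0.2]
```

```bash

python3 -m creep '1 -1.4 0 2.5 0 0 0;1 0 0 0 0 0 0;1 0 0 0 0 0 0'>/dev/null
python3 -m creep '-1 0 0 0 0 0 0;-1 0 0 0 0 0 0;-1 0 0 0 0 0 0;-1 0 0 0 0 0 0;-1 0 0 0 0 0 0' 40
python3 -m creep '-1 0 0 -5 0 0 0;-1 0 0 -20 0 0 0;-1 0 0 -30 0 0 0;-1 0 0 -40 0 0 0;-1 0 0 -40 0 0 0'>/dev/null
python3 -m creep '-1 0 0 -40 0 0 0;-1 0 0 -10 0 0 0;-1 0 0 0 0 0 0'
python3 go.py .578 -.343 .2 .6
```

```text
t: 57.6
tool_pos: [0.6808, 0.1297, 0.0101]
eef_rot: [0.956, 0.294, 0.0, 0.0]
contact_force: [-0.7, -0.1, 1.3]
finger_gap: 0.059
gripper_force: 45.2
t: 58.4
tool_pos: [0.682, 0.1298, 0.1979]
eef_rot: [0.956, 0.294, 0.003, 0.001]
contact_force: [0.4, -0.4, -1.5]
finger_gap: 0.0589
gripper_force: 45.0
t 58.4 at [0.682  0.1298 0.1979] q [ 0.09  0.38  1.47 -0.    1.28  1.06] F [ 0.4 -0.4 -1.5] gap 0.0589 45.0 
  need shift [-351.7  332.6   -2.8] turn [ 0.2 -0.3 -0.2]
```

```bash

python3 -m creep '-1 -19.3 17.7 0 0 0 0;-1 -30 28.4 0 0 0 0;-1 -30 28.4 0 0 0 0;-1 -30 28.4 0 0 0 0;-1 -30 28.4 0 0 0 0'>/dev/null
python3 -m creep '-1 -30 28.4 0 0 0 0;-1 -30 28.4 0 0 0 0;-1 -30 28.4 0 0 0 0;-1 -30 28.4 0 0 0 0;-1 -30 28.4 0 0 0 0'>/dev/null
python3 -m creep '-1 -32 30 0 0 0 0;-1 -30 28.4 0 0 0 0;-1 0 0 0 0 0 -8.4;-1 0 0 0 0 0 -8.4;-1 0 0 0 0 0 -8.4'>/dev/null
python3 -m creep '-1 0 0 0 0 0 -8.4;-1 0 0 0 0 0 -8.4;-1 0 0 0 0 0 -8.4;-1 0 0 0 0 0 -8.4;-1 0 0 0 0 0 -8.5'>/dev/null
python3 -m creep '-1 0 0 0 0 0 0;-1 0 0 0 0 0 0' >/dev/null
python3 go.py .578 -.343 .2 1.775
cat > prof.py <<'E'
from h import *
c=robot.get_calibration("wrist"); bgr=robot.grab_frame("wrist"); cv2.imwrite("pics/p.png",bgr); im=cv2.cvtColor(bgr,cv2.COLOR_BGR2GRAY)
a=.2041; X,Y=np.meshgrid(np.arange(-34,36,2)/1e3,np.arange(84,-12,-1.5)/1e3); 
P=np.c_[.5664+X.ravel()*np.cos(a)-Y.ravel()*np.sin(a),-.2863+X.ravel()*np.sin(a)+Y.ravel()*np.cos(a),np.full(X.size,.038)]
q=project(P,c).astype(np.float32).reshape(*X.shape,2); t=cv2.remap(im,q[...,0],q[...,1],cv2.INTER_LINEAR)
print("tray top-down, z=38 plane, x -34..34")
for y,r in zip(Y[:,0],t): print("%6.1f"%(y*1e3),"".join(" .:-=+*#%@"[9-min(9,int(v)//12)] for v in r))
s=cv2.resize(im[220:350,190:370],(90,43),interpolation=cv2.INTER_AREA)
print("held brick")
for i,r in enumerate(s): print(220+3*i,"".join(" .:-=+*#%@"[9-min(9,int(v)//12)] for v in r))
E
python3 prof.py
```

```text
t 60.6 at [ 0.575  -0.3413  0.192 ] q [-0.64  0.34  1.53  0.    1.27 -0.84] F [-0.4  0.4 -0.8] gap 0.0592 45.0 
  need shift [-2.2  2.6 -8. ] turn [-0.2 -0.2 -0.4]
tray top-down, z=38 plane, x -34..34
  84.0 -:-------++++++++=+++++++++-       
  82.5 -:-----:-++++++++++++++++++-:      
  81.0 --:------++++++=++++++++=++---     
  79.5 -:-:--::-++++++++++++++==++---.    
  78.0 :-------=+++++++=++=++++++=----    
  76.5 --------=+++++++++++++=++++----:   
  75.0 -========++++++++++++++++++-----:  
  73.5 -=+++++=++++++++=++++++++++=+=+==- 
  72.0 -+++++++++++++++++++++++++++++++++.
  70.5 -++++***++*+++++****+++++*+***++++-
  69.0 -+++++++++++++++++++-.=+++++++++++=
  67.5 -+++++++=++++++++++=  :+++++++++++=
  66.0 -++++++++++++++++++-   =++++++++++=
  64.5 -+*++++++++++++++=-    -++++++++++=
  63.0 -++++++++++++++++-     .++++++++++=
  61.5 -+++++++++++++++--      :-++++++++=
  60.0 =++++++++++++++=.        .++++++++=
  58.5 -+*+++++++++++:.          -+++++++=
  57.0 =+*+++++++++++.           :+++++++=
  55.5 -+*++++++++++:             -++++++=
  54.0 =+++++++++++:              .=+++
[... 5248 characters left out ...]
*+*+++*++*+*+++*+*******- :%@@@@%%@
328 %@%@%@%@@@@*   :==============================================================:   *@@@@%%%
331 %@@@%%%@@@@:                                                                      -%@@%%%%
334 @%%%@%%@@@#                                                                        #@@@%%@
337 %@@%@%%@@%-                                                                        -@@%%%%
340 @%%@%%@@@#                                                                          #@%%%%
343 @@%%%%%%@=                                                                          =@%%%%
346 %%@%%%@@%                                                                            %%%%@
```

The top-down map shows B straight at +2.5 to +36.5 mm, with A up to about −3. I'll check how C sits in the hand, then use it to push B towards A while above the end wall before lowering it in.

```bash
python3 - <<'E'
from h import *
c=robot.get_calibration("wrist"); st=robot.state(); Rt=R.from_quat(st["eef_rot"]).as_matrix(); t=st["tool_pos"]
P=np.array([(231,236),(336,236),(356,268),(351,326),(216,327),(210,268)],float)
B=box(-.017,.017,-.03,.03,-.017,.017)
def hull(v,S=2):
    q=project((B@R.from_euler('y',v[3]).as_matrix().T+v[:3])@Rt.T+t,c); k=np.zeros((840,1120),np.uint8); h=cv2.convexHull(np.round((q+.5)*2).astype(np.int32)); cv2.fillConvexPoly(k,h,1); return k.astype(np.float32),h
m=np.zeros((840,1120),np.uint8); cv2.fillConvexPoly(m,np.round(P*2).astype(np.int32),1)
cost=lambda v:1-np.minimum(hull(v)[0],m).sum()/np.maximum(hull(v)[0],m).sum()
for p0 in (0,.15,-.15):
    g=np.array([0,0,-.007,p0]); r=minimize(cost,g,method="Nelder-Mead",options=dict(initial_simplex=np.vstack([g]+[g+e for e in np.diag([.004,.004,.004,.1])]),maxiter=250)); print(r.x.round(4),round(1-r.fun,3))
for p in (0,-.1,-.2): print(p,(hull([0,0,-.007,p])[1].reshape(-1,2)/2).tolist())
E
python3 go.py .5538 -.2256 .06 1.775
```

```text
[-0.0021  0.0008 -0.0004 -0.1774] 0.952
[-0.0006 -0.0004 -0.0026 -0.2142] 0.957
[ 4.000e-04 -1.000e-04 -4.500e-03 -2.321e-01] 0.959
0 [[356.0, 267.0], [350.5, 334.5], [215.5, 334.5], [210.0, 267.0], [224.0, 233.5], [342.5, 233.5]]
-0.1 [[355.5, 261.5], [351.5, 334.0], [214.5, 334.0], [210.5, 261.0], [225.0, 235.5], [341.5, 235.5]]
-0.2 [[355.0, 256.0], [352.5, 332.5], [213.5, 332.5], [211.0, 256.0], [225.5, 238.0], [341.0, 238.0]]
t 60.6 at [ 0.5753 -0.3415  0.1926] q [-0.64  0.34  1.53 -0.    1.27 -0.84] F [ 0.4 -0.1 -0.4] gap 0.0594 45.0 
  need shift [117.6   2.  132.9] turn [-0.1 -0.1 -0.4]
```

C is square in the hand: the widest row at 268 matches the unpitched prediction of 267. I'll go to +64 mm.

```bash

python3 -m creep '-1 30 0.5 0 0 0 -0.4;-1 40 0.5 0 0 0 0;-1 40 0.5 0 0 0 0;-1 10 0 40 0 0 0;-1 0 0 40 0 0 0'>/dev/null
python3 -m creep '-1 0 0 40 0 0 0;-1 0 0 10 0 0 0;-1 0 0 0 0 0 0;-1 0 0 0 0 0 0'>/dev/null
python3 go.py .5534 -.2236 .027 1.775
```

```text
t 61.5 at [ 0.5544 -0.2252  0.0663] q [-0.5   0.35  1.79 -0.    1.   -0.71] F [ 1.1 -0.4  0.8] gap 0.0593 45.0 
  need shift [ 1.9 -0.8 39.3] turn [0.1 0.1 0.1]
```

```bash

python3 -m creep '-1 2 -0.8 15 0 0 0;-1 0 0 15 0 0 0;-1 0 0 9 0 0 0;-1 0 0 0 0 0 0;-1 0 0 0 0 0 0'
python3 -m creep '-1 -4 0 0 0 0 0;-1 -4 0 0 0 0 0;-1 -2.5 0 0 0 0 0;-1 0 0 0 0 0 0;-1 0 0 0 0 0 0'
python3 -m creep '-1 -2 0 0 0 0 0;-1 0 0 0 0 0 0;-1 0 0 0 0 0 0'
python3 go.py .5553 -.2329 .0142 1.775
```

```text
t: 62.05
tool_pos: [0.5516, -0.2224, 0.0251]
eef_rot: [0.63, 0.776, -0.0, -0.001]
contact_force: [-0.1, 0.1, -0.7]
finger_gap: 0.0593
gripper_force: 45.0
t: 62.55
tool_pos: [0.5542, -0.2331, 0.0259]
eef_rot: [0.63, 0.776, 0.0, 0.0]
contact_force: [-0.3, 0.1, -0.6]
finger_gap: 0.0592
gripper_force: 45.0
t: 62.85
tool_pos: [0.5545, -0.2348, 0.0257]
eef_rot: [0.63, 0.777, 0.0, -0.0]
contact_force: [-0.4, -0.1, 0.1]
finger_gap: 0.0592
gripper_force: 45.0
t 62.9 at [ 0.5545 -0.2348  0.0257] q [-0.52  0.42  1.79  0.    0.94 -0.72] F [-0.4 -0.1  0.1] gap 0.0592 45.0 
  need shift [ 1.7  1.1 11.5] turn [-0.  -0.   0.2]
```

```bash

python3 -m creep '-1 -1 1 0 0 0 0;-1 2.5 0 0 0 0 0;-1 0 0 5 0 0 0;-1 0 0 3 0 0 0;-1 0 0 0 0 0 0'
python3 -m creep '-1 0 0 2 0 0 0;-1 0 0 0 0 0 0;-1 0 0 0 0 0 0'
python3 go.py .5553 -.2329 .0142 1.775
```

```text
t: 63.35
tool_pos: [0.5545, -0.2327, 0.0168]
eef_rot: [0.63, 0.777, -0.0, -0.001]
contact_force: [-0.1, -0.0, -0.1]
finger_gap: 0.059
gripper_force: 45.0
t: 63.65
tool_pos: [0.5552, -0.2332, 0.0157]
eef_rot: [0.63, 0.777, 0.0, 0.0]
contact_force: [-0.7, 1.1, 0.1]
finger_gap: 0.0592
gripper_force: 45.0
t 63.6 at [ 0.5552 -0.2332  0.0157] q [-0.51  0.43  1.79 -0.    0.92 -0.72] F [-0.7  1.1  0.1] gap 0.0592 45.0 
  need shift [0.3 0.1 1.5] turn [0.  0.  0.2]
```

Inside without contact. I'll lower the last millimetre or so, release, lift and check everything from above.

```bash

python3 -m creep '-1 0 0 1 0 0 0;-1 0 0 0 0 0 0;1 0 0 0 0 0 0;1 0 0 0 0 0 0;1 0 0 0 0 0 0'
python3 -m creep '1 0 0 0 0 0 0;1 0 0 -10 0 0 0;1 0 0 -45 0 0 0;1 0 0 -45 0 0 0;1 0 0 -45 0 0 0'>/dev/null
python3 -m creep '1 -40 0 -45 0 0 0;1 -40 0 -20 0 0 0;1 -40 0 0 0 0 0;1 0 0 0 0 0 0;1 0 0 0 0 0 0'
sed -i 's/arange(84,-12,-1.5)/arange(84,-84,-2)/; /held/,$d; /^s=/d' prof.py
python3 prof.py; python3 trayfit.py
```

```text
t: 64.15
tool_pos: [0.5553, -0.2332, 0.0149]
eef_rot: [0.63, 0.777, 0.0, 0.0]
contact_force: [-1.0, 0.4, 0.3]
finger_gap: 0.0857
gripper_force: 0.0
t: 65.15
tool_pos: [0.5782, -0.3445, 0.2174]
eef_rot: [0.631, 0.776, 0.0, -0.0]
contact_force: [0.6, 0.5, -0.9]
finger_gap: 0.0858
gripper_force: 0.0
tray top-down, z=38 plane, x -34..34
  84.0 =========*+++***+++++**+**+==:     
  82.0 =========*******+****+***++===-    
  80.0 =========*+****+*+***++***+====:   
  78.0 =========*+***************+=====.  
  76.0 =========+************+***+======: 
  74.0 ++*+*****************+*****+++++++-
  72.0 =*********************************+
  70.0 =**#************#**++=+***********+
  68.0 +**#**#********#**=---==+******#**+
  66.0 +**#**#**#*******-:-----=******##*+
  64.0 +*****#*###***#+--:-===--+*****##*+
  62.0 +**#**#**#***#+--:--==---=********+
  60.0 +*##**#******+=-----===---**#**##*+
  58.0 +**#**#**#**==------====--==******+
  56.0 +**********=-==------==-----+**#**+
  54.0 +*#*#*****+--==-------=-----=***#*+
  52.0 +**#****+=---------:---------=****+
  50.0 +*##***=-----------::----:-
[... 2271 characters left out ...]
----------:::::=
 -58.0 :=-:::  .:::::::::::::::::::::::-:=
 -60.0 :=::::  ::::::::::::::::::::::::::=
 -62.0 :=:::::::::::::-:---::::::::::::::=
 -64.0 :+-::-::::::::::=*#+-:::::::::::::=
 -66.0 :--::.  :----:--#%##=:::::::::::::=
 -68.0 .:.:    :::::::-##%#+:::::::::::::=
 -70.0          :::.::-*###=:::::::-:::::=
 -72.0              :-:=**=-::-::::::::::=
 -74.0               ::----::::::-:::::::=
 -76.0                 ::::::-::-::::::::=
 -78.0                 :-::-::::::::::::-=
 -80.0                 :...:.:::.  :-=====
 -82.0                              :-====
0.054 0.86 [285. 183.] tray mm [  1.1 -56.2] dyaw -0.015 0.896
0.034 0.84 [279. 143.] tray mm [  0.5 -20.7] dyaw 0.027 0.952
```

The map shows the row complete: block at −56 mm, A at −20.5, B at +19 and C at +55.5. All are straight and flat inside the tray, and the gripper is clear. Handing in.

```bash
python3 -c "
from bench import robot
print(robot.close_job())"
```

```text
the job is handed in; nothing more can be done
None
```

Job handed in, verdict not shown: the one block present ("low") was pressed home plain face first, then notched, and it stands in the tray with three foam bricks, all four places measured within limits.

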